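# Heft the jars and lane them by fill

## Robot

A 6-joint arm with a two-finger parallel gripper is mounted at the origin on the work surface. World frame = base frame: x ahead of the robot, y to its left, z up, the work surface at z = 0. Lengths are in m, angles in rad, forces in N, time in s.
With the tool pointing down it reaches from about 0.3 to 0.75 m from the base axis. Payload 8.5 kg.
Tool frame: the origin (TCP) lies at the very end of the fingers, on their centre line; the grasp point (between the pads) lies 19 mm behind it; x points along the fingers, y is the direction in which the jaws open and shut, and the axes are right-handed (so a half turn about x gives the same grasp; the last joint's range is limited). The gripper opens to 88 mm and grips with 3 to 60 N. Pads are 18 mm wide; open, the fingers measure 123 mm over their backs; the gripper's body (75 mm by 187 mm) begins 45 mm behind the grasp point.
Start: joints at [0.995, 0.381, 1.297, -0, 1.464, -0.215], TCP at [0.194, 0.515, 0.239] pointing down, gripper open.
Joint ranges: [-3.11, 3.11], [-0.89, 2.33], [0.22, 2.48], [-1.42, 4.56], [0.17, 2.85], [-2.88, 2.88]. Speed limits (rad/s): [2.39, 2.39, 3.14, 3.14, 3.14, 3.14].

## Interface

Orientations are given as [roll, pitch, yaw] about the fixed x, y, z axes, in that order (R = Rz(yaw) Ry(pitch) Rx(roll)).
In Python, from cell import telemetry, vision, arm gives the robot as it stands.
- The arm moves only by the tool move_arm, never from a script. Its argument "increments" is a list of rows, each a list of 3 entries, a list of its own where there are three numbers: the finger opening in m, from 0 to 0.0881, then the shift along the tool's x, y, z in m, then the turn about the tool's x in units of 5 degrees (1.0 is 5 degrees). A call has 1 to 20 rows; each row is the pose to reach, as a shift and turn from the pose commanded when the call began, along the tool's axes at that moment; what a row does not reach only later rows make up. A row lasts 1/12 s, in which the tool goes at most 41.7 mm and 7.16 degrees, less where a joint would pass 70% of its speed; a pose out of reach is approached as far as the arm can. A call with a gripper value outside its range is refused whole. The fingers move at their own pace and stop on an object; "newtons" is the grip in N (left out, the last holds). Time passes only in rows, so rows that repeat a pose let the fingers close. It gives the time, the measured TCP pose, the force and the opening at its end, in the units of the state.
- telemetry.observe(): the state, without advancing time (a new reading comes with each control period).
- vision.grab_frame(name): name is "scene" or "side" or "wrist"; returns a dict with "image" (384x512x3 uint8, blue, green, red), "camera_matrix" (3x3 intrinsics, pixels), "eye" and "attitude" of the camera in the world; the wrist camera has in their place "T_tool_cam" (4x4, takes a point from camera to tool coordinates, whose origin is the TCP and whose axes are the tool frame's). Camera axes: x right, y down, z forward; pixel columns grow to the right and rows downward; lengths in m; the calibration is good to about 2 mm. A picture is of the moment at which its call begins: read the wrist's pose just before it. There is no depth.
- arm.close_job(): hands the job in, once; it reports no verdict.
The state is a dict: "t": time; "joint_pos": joint angles; "joint_vel": joint speeds; "joint_efforts": joint torques, N m; "tcp_pos": TCP position; "orientation": TCP orientation; "contact_force": force on the tool from outside, world axes, zero at the start; "ft_torque": the same for the moment, N m; "opening": opening from 0.0 (shut) to 1.0 (fully open).
Only numpy, scipy, OpenCV 4.12 (cv2) and the standard library are available. Lean on these libraries where they do the work, as an engineer would, in place of code of your own. Each camera call takes 0.05 s, during which the arm holds its last target.

## Task

The three sealed balm jars look alike, but one is full, one half full and one empty: heft each one to tell which it is, then stand the full jar in the green lane, the half-full one in the yellow lane and the empty one in the red lane. In each lane slide the jar along the floor so that it, and not your hand, pushes the sliding stop back until the stop is fully home, and leave the jar standing there. Be gentle, the jars are glass: set them down softly, never press one against a stop with more than about 20 N, and leave everything else alone.

Things in the scene. Friction and masses are not known exactly. Their poses are not given: they have to be found in the camera images.
- jar_a_mid (a point): Centre (half-way up) of one of three look-alike sealed brown jars with a paper label and wooden lid: upright round body 56 mm dia, 70 mm tall, glass-hard, z up. One weighs about 400 g (full), one about 230 g (half full), one about 110 g (empty), each to within about 15 g; the letter does not tell which, it changes every time. The solid filling can shift 2 or 3 mm inside.
- jar_b_mid (a point): Centre (half-way up) of one of three look-alike sealed brown jars with a paper label and wooden lid: upright round body 56 mm dia, 70 mm tall, glass-hard, z up. One weighs about 400 g (full), one about 230 g (half full), one about 110 g (empty), each to within about 15 g; the letter does not tell which, it changes every time. The solid filling can shift 2 or 3 mm inside.
- jar_c_mid (a point): Centre (half-way up) of one of three look-alike sealed brown jars with a paper label and wooden lid: upright round body 56 mm dia, 70 mm tall, glass-hard, z up. One weighs about 400 g (full), one about 230 g (half full), one about 110 g (empty), each to within about 15 g; the letter does not tell which, it changes every time. The solid filling can shift 2 or 3 mm inside.
- jar_a: The same jar A, here the centre of its underside.
- jar_b: The same jar B, here the centre of its underside.
- jar_c: The same jar C, here the centre of its underside.
- full_lane: Wooden lane with a green floor, for the full jar; fixed to the table. Origin: on its underside, mid-width, 75 mm from the open end. It runs from x = -75 mm (open end, towards the robot) to +90 mm, 80 mm wide. Rubber-topped jar floor 6 mm above the table; side walls 14 mm high, 68 mm clear between them; a wooden end block, 8 mm thick and up to 34 mm high, stands near the +x end. The right-hand and left-hand order of the lanes changes.
- full_mat: The green floor plate of that lane, on which the jar stands, top 6 mm above the table. How deep the end block is set differs from lane to lane by up to 24 mm and is not given: feel for it. The stop's front face lies at lane x = (16 to 40 mm) + the stop's joint value; a jar touching the stop at home is centred at lane x = 18 to 42 mm.
- full_stop (a joint): Sliding aluminium stop plate in the green lane, 64 mm wide, 10 mm thick, top 39 mm above the table with its coloured ridge. Value in m along the lane's +x from its own front end of travel: starts at 0 to 0.012, stays where it is left, fully home (hard against the end block) at 0.030. The push is about 4 to 6 N while it moves and rises sharply once home.
- half_lane: Wooden lane with a yellow floor, for the half-full jar; fixed to the table. Origin: on its underside, mid-width, 75 mm from the open end. It runs from x = -75 mm (open end, towards the robot) to +90 mm, 80 mm wide. Rubber-topped jar floor 6 mm above the table; side walls 14 mm high, 68 mm clear between them; a wooden end block, 8 mm thick and up to 34 mm high, stands near the +x end. The right-hand and left-hand order of the lanes changes.
- half_mat: The yellow floor plate of that lane, on which the jar stands, top 6 mm above the table. How deep the end block is set differs from lane to lane by up to 24 mm and is not given: feel for it. The stop's front face lies at lane x = (16 to 40 mm) + the stop's joint value; a jar touching the stop at home is centred at lane x = 18 to 42 mm.
- half_stop (a joint): Sliding aluminium stop plate in the yellow lane, 64 mm wide, 10 mm thick, top 39 mm above the table with its coloured ridge. Value in m along the lane's +x from its own front end of travel: starts at 0 to 0.012, stays where it is left, fully home (hard against the end block) at 0.030. The push is about 4 to 6 N while it moves and rises sharply once home.
- empty_lane: Wooden lane with a red floor, for the empty jar; fixed to the table. Origin: on its underside, mid-width, 75 mm from the open end. It runs from x = -75 mm (open end, towards the robot) to +90 mm, 80 mm wide. Rubber-topped jar floor 6 mm above the table; side walls 14 mm high, 68 mm clear between them; a wooden end block, 8 mm thick and up to 34 mm high, stands near the +x end. The right-hand and left-hand order of the lanes changes.
- empty_mat: The red floor plate of that lane, on which the jar stands, top 6 mm above the table. How deep the end block is set differs from lane to lane by up to 24 mm and is not given: feel for it. The stop's front face lies at lane x = (16 to 40 mm) + the stop's joint value; a jar touching the stop at home is centred at lane x = 18 to 42 mm.
- empty_stop (a joint): Sliding aluminium stop plate in the red lane, 64 mm wide, 10 mm thick, top 39 mm above the table with its coloured ridge. Value in m along the lane's +x from its own front end of travel: starts at 0 to 0.012, stays where it is left, fully home (hard against the end block) at 0.030. The push is about 4 to 6 N while it moves and rises sharply once home.
- bottle_1: Bystander: white pump bottle with a green band, 42 dia, 143 tall mm, origin under its centre. Leave alone.
- bottle_2: Bystander: white pump bottle with a blue band, 42 dia, 143 tall mm, origin under its centre. Leave alone.
- carton: Bystander: small kraft carton 70 x 110 x 60 tall mm, origin under its centre. Leave alone.
- stone: Bystander: pale pebble about 40 across, 25 tall mm, origin under its centre. Leave alone.
- tester_pot: Bystander: small brass-coloured pot, 46 dia, 36 tall mm, origin under its centre. Leave alone.
- tape_gun: Bystander: black tape dispenser with a roll, 120 x 60, 88 tall mm, origin under its centre. Leave alone.
Things that resemble listed ones, but are neither listed nor needed, are in the scene too. What is shaped like the jar_c but blue or purple is not meant.

How it is judged:
By the outcome, as a careful person would: the job done as asked, in the order asked, and still so for the second after the job is handed in, with the robot touching nothing.
It also fails if it takes over 72 s, if anything falls off the work surface, if the arm or the gripper's body presses on something with over 40 N, if the wrist force passes 120 N, or if a joint passes its speed limit or range.

## Working session

There is one attempt and no reset: what is moved stays moved. The work goes in short steps, Python scripts to look and compute and a tool call to move; the robot and the scene stay as the last step left them, time stands still between calls to the robot, and variables do not carry over. Pictures are saved under pics/ and viewed, and the job is handed in when it is done.

Besides the shell and the picture viewer there is one more tool, called after "Emit:" in YAML: its name, and indented under it one key for each argument. move_arm: Moves the arm, as the interface text tells. Its arguments: {"type":"object","properties":{"increments":{"type":"array","items":{"type":"array"}},"newtons":{"type":"number"}},"required":["increments"]}

```bash
mkdir -p pics; ls
python3 - <<'E'
from cell import telemetry, vision, arm
import cv2
s=telemetry.observe();print(s)
for n in("scene","side","wrist"):
    f=vision.grab_frame(n);cv2.imwrite(f"pics/{n}0.png",f["image"]);print(n,{k:v for k,v in f.items() if k!="image"})
E
```

```text
pics
{'t': 0.0, 'joint_pos': array([ 9.94702263e-01,  3.81208281e-01,  1.29824104e+00, -3.74280437e-05,
        1.46355030e+00, -2.15330053e-01]), 'joint_vel': array([-0.00076186,  0.00106852, -0.00065761,  0.00026751,  0.00132238,
        0.00054768]), 'joint_efforts': array([ 2.78238149e-04, -4.37922192e+01, -2.24552125e+01,  7.13746157e-02,
        3.52395640e-02, -6.05469927e-05]), 'tcp_pos': array([0.19402344, 0.5143585 , 0.23813781]), 'orientation': array([-1.75968738,  1.56938887, -2.12044736]), 'contact_force': array([-0.26941953, -0.22735233,  0.57930037]), 'ft_torque': array([ 0.05301193,  0.01526149, -0.0086637 ]), 'opening': 1.0038975149796239}
scene {'camera_matrix': array([[401.36620092,   0.        , 257.38206832],
       [  0.        , 401.36620092, 193.10752762],
       [  0.        ,   0.        ,   1.        ]]), 'eye': array([ 1.15942143, -0.16958487,  0.89712726]), 'attitude': array([-2.51797131e+00, -3.01185541e-04,  1.43013014e+00])}
side {'camera_matrix': array([[353.54876028,   0.        , 256.25020318],
       [  0.        , 353.54876028, 193.27288048],
       [  0.        ,   0.        ,   1.        ]]), 'eye': array([0.19872544, 0.44956976, 0.67819555]), 'attitude': array([-2.31630329,  0.0078397 , -2.51053099])}
wrist {'camera_matrix': array([[328.80028506,   0.        , 260.11734896],
       [  0.        , 328.80028506, 193.6506481 ],
       [  0.        ,   0.        ,   1.        ]]), 'T_tool_cam': array([[ 1.02233171e-03, -2.98646129e-01,  9.54363371e-01,
        -1.46428753e-01],
       [ 9.99999426e-01, -2.05221024e-06, -1.07186009e-03,
         8.25737373e-04],
       [ 3.22065421e-04,  9.54363919e-01,  2.98645955e-01,
        -7.61202006e-02],
       [ 0.00000000e+00,  0.00000000e+00,  0.00000000e+00,
         1.00000000e+00]])}
```

View pics/scene0.png

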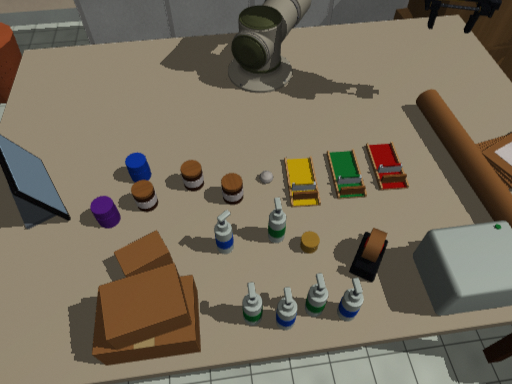

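View pics/side0.png

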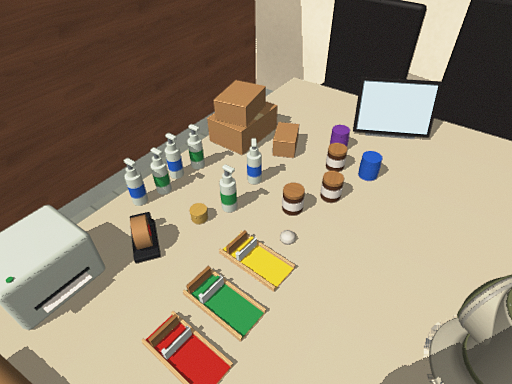

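View pics/wrist0.png

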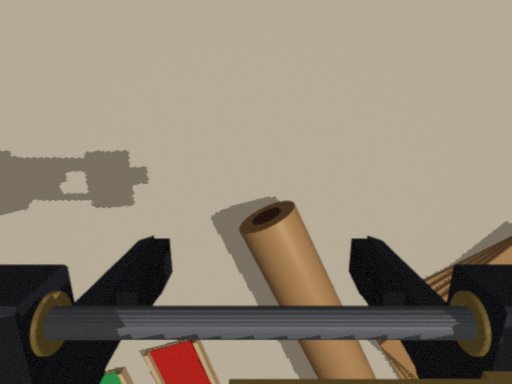

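```bash
cat > h.py <<'E'
import numpy as np, cv2
from scipy.spatial.transform import Rotation as R
from cell import telemetry, vision, arm
def grab(n,fn=None):
    s=telemetry.observe(); f=vision.grab_frame(n)
    if n=="wrist":
        T=f["T_tool_cam"]; Rt=R.from_euler("xyz",s["orientation"]).as_matrix()
        f["R"]=Rt@T[:3,:3]; f["eye"]=Rt@T[:3,3]+s["tcp_pos"]
    else: f["R"]=R.from_euler("xyz",f["attitude"]).as_matrix()
    if fn: cv2.imwrite("pics/"+fn,f["image"])
    return f
def cast(f,u,v,z):
    d=f["R"]@np.linalg.solve(f["camera_matrix"],[u,v,1.]); e=np.array(f["eye"])
    return e+d*(z-e[2])/d[2]
def proj(f,p):
    q=f["camera_matrix"]@(f["R"].T@(np.array(p)-f["eye"])); return q[:2]/q[2]
E
python3 - <<'E'
from h import *
a=cv2.imread("pics/scene0.png");b=cv2.imread("pics/side0.png")
cv2.imwrite("pics/z1.png",cv2.resize(a[140:220,120:280],None,fx=5,fy=5,interpolation=2))
cv2.imwrite("pics/z2.png",cv2.resize(a[130:220,270:420],None,fx=5,fy=5,interpolation=2))
cv2.imwrite("pics/z3.png",cv2.resize(b[130:260,270:400],None,fx=5,fy=4.6,interpolation=2))
for n,im in(("scene",a),("side",b)):
    f=grab(n); hsv=cv2.cvtColor(im,cv2.COLOR_BGR2HSV)
    for c,lo,hi in(("yellow",(20,180,120),(32,255,255)),("green",(45,150,60),(80,255,255)),("red",(0,230,120),(4,255,255)),):
        m=cv2.inRange(hsv,lo,hi); k,l,st,ce=cv2.connectedComponentsWithStats(m)
        for i in range(1,k):
            if st[i,4]>120:
                cnt=cv2.findContours((l==i).astype(np.uint8),0,2)[0][0]
                P=np.array([cast(f,*p[0],.006)[:2] for p in cnt],np.float32)
                r=cv2.minAreaRect(P); print(n,c,st[i],np.round(cv2.boxPoints(r),4).tolist(),r[2])
E
```

```text
scene yellow [287 158  26  29 551] [[0.4156999886035919, 0.020500000566244125], [0.5135999917984009, 0.014100000262260437], [0.5177000164985657, 0.07720000296831131], [0.4198000133037567, 0.08370000123977661]] 86.25840759277344
scene yellow [293 199  23   7 142] [[0.5575000047683716, 0.012199999764561653], [0.5769000053405762, 0.009499999694526196], [0.5853999853134155, 0.06920000165700912], [0.5659999847412109, 0.07190000265836716]] 81.95243072509766
scene yellow [302 232  17  15 200] [[0.6617000102996826, 0.014700000174343586], [0.7016000151634216, 0.008999999612569809], [0.7073000073432922, 0.04919999837875366], [0.6674000024795532, 0.05480000004172325]] 81.94972229003906
scene green [330 152  29  27 520] [[0.40869998931884766, 0.14880000054836273], [0.5041999816894531, 0.14669999480247498], [0.5055999755859375, 0.210999995470047], [0.4101000130176544, 0.21310000121593475]] 88.73523712158203
scene red [370 145  28  23 389] [[0.3968000113964081, 0.3325999975204468], [0.3977999985218048, 0.27160000801086426], [0.4814000129699707, 0.27300000190734863], [0.4803999960422516, 0.33410000
[... 240 characters left out ...]
]] 86.274658203125
side green [221 194  15  10 124] [[0.6568999886512756, -0.06970000267028809], [0.6779000163078308, -0.0989999994635582], [0.7110000252723694, -0.07519999891519547], [0.6898999810218811, -0.045899998396635056]] 35.69674301147461
side green [192 275  27  25 194] [[0.5378999710083008, 0.20360000431537628], [0.5393999814987183, 0.13510000705718994], [0.5597000122070312, 0.1354999989271164], [0.5582000017166138, 0.20409999787807465]] 1.2170782089233398
side green [ 204  284   59   52 1466] [[0.40869998931884766, 0.14839999377727509], [0.5167999863624573, 0.14219999313354492], [0.5203999876976013, 0.20499999821186066], [0.4122999906539917, 0.21119999885559082]] 86.70098876953125
```

View pics/z1.png

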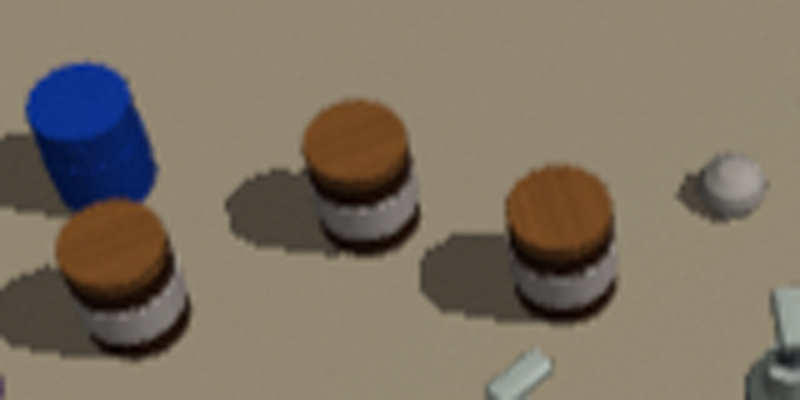

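View pics/z2.png

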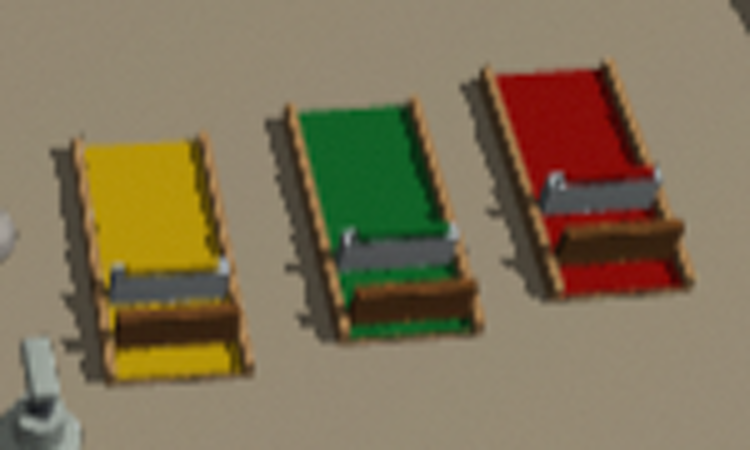

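View pics/z3.png

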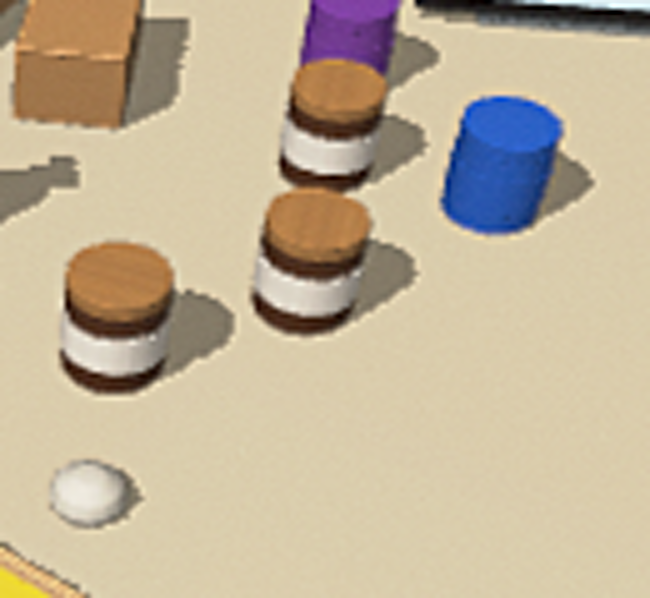

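Run:
```python
from h import *
a=cv2.imread("pics/scene0.png");b=cv2.imread("pics/side0.png")
f=grab("scene");g=grab("side")
S=[]
for n,im,F,pts in(("scene",a,f,[(191,169),(142,189),(232,182)]),("side",b,g,[(334,176),(337,149),(294,189)])):
    hsv=cv2.cvtColor(im,cv2.COLOR_BGR2HSV)
    for (u,v) in pts:
        print(n,u,v,hsv[v-8:v+20:2,u].tolist())
        q=hsv[v,u].astype(int)
        m=cv2.inRange(hsv,(5,120,int(q[2]*.8)),(20,255,255))
        k,l,st,ce=cv2.connectedComponentsWithStats(m)
        i=l[v,u]; c=ce[i]; cnt=cv2.findContours((l==i).astype(np.uint8),0,2)[0][0]
        P=np.array([cast(F,*p[0],.07)[:2] for p in cnt],np.float32)
        (cc,r)=cv2.minEnclosingCircle(P)
        print(st[i],c,np.round(cast(F,*c,.07),4),np.round(cc,4),round(r,4),cv2.fitEllipse(P))
for nm,u,v in(("stone",267,177),("b1base",277,238),("b2base",225,248)):print(nm,cast(f,u,v,0.0))
print(cast(f,267,175,.012))
```

```text
scene 191 169 [[14, 182, 115], [14, 180, 116], [14, 179, 111], [14, 181, 114], [14, 181, 111], [14, 179, 118], [14, 176, 116], [14, 181, 96], [12, 170, 51], [4, 162, 22], [11, 45, 63], [13, 19, 94], [10, 17, 90], [13, 25, 71]]
[181 160  20  16 257] [190.51361868 167.66536965] [ 0.4629 -0.2503  0.07  ] [ 0.4629 -0.2506] 0.0276 ((0.4628421664237976, -0.25013601779937744), (0.05148283392190933, 0.05375923961400986), 129.710693359375)
scene 142 189 [[14, 181, 114], [14, 186, 115], [14, 178, 113], [14, 179, 111], [14, 184, 111], [14, 182, 115], [14, 179, 118], [14, 180, 112], [14, 177, 75], [12, 182, 42], [8, 166, 23], [9, 27, 93], [6, 15, 87], [13, 22, 83]]
[131 180  22  17 288] [141.67708333 188.34375   ] [ 0.514  -0.3771  0.07  ] [ 0.5128 -0.3765] 0.0282 ((0.513922393321991, -0.37702471017837524), (0.051731325685977936, 0.05329625681042671), 167.48977661132812)
scene 232 182 [[14, 180, 109], [14, 178, 110], [14, 182, 112], [14, 178, 116], [14, 179, 114], [14, 179, 114], [14, 180, 112], [14, 178, 110], [14, 176, 58], [14, 201, 33], [8, 209, 22], [13, 17, 104], [15, 17, 90], [13, 21, 87]
[... 1012 characters left out ...]
.37325575947761536), (0.04997282475233078, 0.06211310625076294), 6.7521514892578125)
side 294 189 [[20, 55, 219], [15, 169, 177], [15, 155, 183], [15, 150, 177], [15, 149, 178], [14, 149, 175], [15, 151, 186], [15, 150, 178], [14, 144, 152], [14, 149, 147], [10, 152, 72], [10, 62, 107], [20, 28, 210], [15, 27, 206]]
[283 183  21  17 263] [293.02281369 190.2851711 ] [ 0.5215 -0.1434  0.07  ] [ 0.5185 -0.144 ] 0.0312 ((0.5216442346572876, -0.14397290349006653), (0.05025537684559822, 0.060683999210596085), 19.462312698364258)
stone [ 0.46856195 -0.04394302  0.        ]
b1base [ 0.66699115 -0.04908888  0.        ]
b2base [ 0.67692108 -0.18297329  0.        ]
[ 0.47076385 -0.04452619  0.012     ]
```

```bash
cat >> h.py <<'E'
def rel(p,yaw_jaw=None):
    """tool-axes shift to world point p, and turn (units of 5deg) so that tool y points along +-yaw_jaw"""
    s=telemetry.observe(); Rt=R.from_euler("xyz",s["orientation"]).as_matrix()
    d=Rt.T@(np.array(p)-s["tcp_pos"])
    y=np.degrees(np.arctan2(Rt[1,1],Rt[0,1]))
    print("t",round(s["t"],2),"tcp",np.round(s["tcp_pos"],4),"jaw deg",round(y,2),"tilt",np.round(Rt[:,0],4),"F",np.round(s["contact_force"],2),"q6",round(s["joint_pos"][5],2),"op",round(s["opening"],3))
    print("shift",np.round(d,4))
    if yaw_jaw is not None:
        e=(np.degrees(yaw_jaw)-y+90)%180-90
        print("turn",-e/5)
    return Rt
E
python3 - <<'E'
from h import *
print(rel([.45,.18,.3],np.pi/2))
print(rel([.463,-.25,.2],np.pi/2))
E
```

```text
t 0.35 tcp [0.1941 0.5145 0.2386] jaw deg 69.33 tilt [-2.e-04 -3.e-04 -1.e+00] F [ 0.25  0.35 -0.4 ] q6 -0.22 op 1.0
shift [-0.0613 -0.2227  0.3575]
turn -4.134493279997107
[[-1.83571706e-04  3.53025258e-01  9.35613774e-01]
 [-2.50166490e-04  9.35613744e-01 -3.53025296e-01]
 [-9.99999952e-01 -2.98864670e-04 -8.34371219e-05]]
t 0.35 tcp [0.1941 0.5145 0.2386] jaw deg 69.33 tilt [-2.e-04 -3.e-04 -1.e+00] F [ 0.25  0.35 -0.4 ] q6 -0.22 op 1.0
shift [ 0.0388 -0.6204  0.5215]
turn -4.134493279997107
[[-1.83571706e-04  3.53025258e-01  9.35613774e-01]
 [-2.50166490e-04  9.35613744e-01 -3.53025296e-01]
 [-9.99999952e-01 -2.98864670e-04 -8.34371219e-05]]
```

Emit:
move_arm:
  increments:
    - [0.088,[-0.01,-0.016,0.037],-0.4]
    - [0.088,[-0.061,-0.19,0.44],-4.13]
    - [0.088,[-0.061,-0.19,0.44],-4.13]
    - [0.088,[-0.061,-0.19,0.44],-4.13]
    - [0.088,[-0.061,-0.19,0.44],-4.13]
    - [0.088,[-0.061,-0.19,0.44],-4.13]
    - [0.088,[-0.061,-0.19,0.44],-4.13]
    - [0.088,[-0.061,-0.19,0.44],-4.13]
    - [0.088,[-0.061,-0.19,0.44],-4.13]
    - [0.088,[-0.061,-0.19,0.44],-4.13]
    - [0.088,[-0.061,-0.19,0.44],-4.13]
    - [0.088,[-0.061,-0.19,0.44],-4.13]
    - [0.088,[-0.061,-0.19,0.44],-4.13]
    - [0.088,[-0.061,-0.19,0.44],-4.13]
    - [0.088,[-0.061,-0.19,0.44],-4.13]

```text
t: 1.6
tcp_pos: [0.5383, 0.1818, 0.2996]
orientation: [2.843, 1.57, 2.843]
contact_force: [-0.3, 0.6, 0.1]
opening: 0.993
```

Run:
```python
from h import *
f=grab("wrist","w1.png")
np.save("w1.npy",{k:v for k,v in f.items()},allow_pickle=True)
rel([.463,-.25,.2],np.pi/2)
```

```text
t 1.65 tcp [0.538  0.1823 0.2997] jaw deg 90.04 tilt [-4.e-04  2.e-04 -1.e+00] F [-1.23 -0.2  -0.21] q6 -1.45 op 0.999
shift [ 0.0997 -0.4322 -0.0752]
turn 0.0071015295437803164
```

View pics/w1.png

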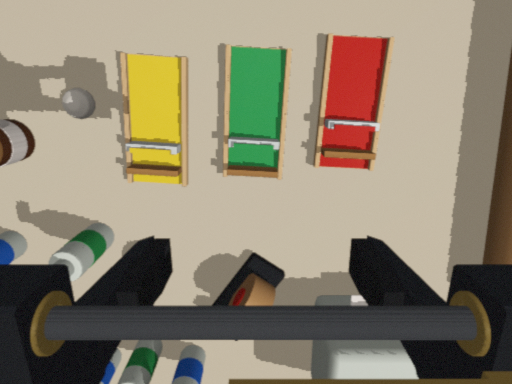

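Run:
```python
from h import *
f=np.load("w1.npy",allow_pickle=True).item(); hsv=cv2.cvtColor(f["image"],cv2.COLOR_BGR2HSV)
for c,lo,hi in(("yellow",(20,180,100),(32,255,255)),("green",(45,150,50),(80,255,255)),("red",(0,200,80),(4,255,255))):
    m=cv2.inRange(hsv[:200],lo,hi); k,l,st,ce=cv2.connectedComponentsWithStats(m)
    for i in range(1,k):
        if st[i,4]>300:
            cnt=cv2.findContours((l==i).astype(np.uint8),0,2)[0][0]
            P=np.array([cast(f,p[0][0]+.0,p[0][1],.006)[:2] for p in cnt],np.float32)
            r=cv2.minAreaRect(P); print(c,st[i],np.round(cv2.boxPoints(r),4).tolist(),np.round(r[1],4),round(r[2],2))
            # side edges: per-row extents
            L=[];Q=[]
            for v in range(st[i,1]+6,st[i,1]+st[i,3]-6):
                u=np.where(l[v]==i)[0]; L.append(cast(f,u[0]-.5,v,.006)[:2]);Q.append(cast(f,u[-1]+.5,v,.006)[:2])
            for E in(L,Q):
                E=np.array(E);p=np.polyfit(E[:,0],E[:,1],1);print("   edge y at .44 %.4f at .50 %.4f ang %.2f"%(np.polyval(p,.44),np.polyval(p,.5),np.degrees(np.arctan(p[0]))))
for n,u,v,z in(("ystop",153,148,.039),("gstop",254,143,.039),("rstop",354,125,.039),("yblk top",153,170,.034),("gblk",253,173,.034),("rblk",349,156,.034)): print(n,np.round(cast(f,u,v,z),4))
for nm,u,v in(("y",125,54),("y",187,58),("y",124,184),("y",186,187),("g",227,45),("g",289,48),("g",225,178),("g",281,180),("r",325,35),("r",391,39),("r",317,168),("r",375,170)):print(nm,np.round(cast(f,u,v,.014),4))
print("stone",cast(f,79,102,.012))
cv2.imwrite("pics/z4.png",cv2.resize(f["image"][25:200,100:400],None,fx=2.6,fy=2.6,interpolation=2))
```

```text
yellow [ 128   55   53   88 4280] [[0.41909998655319214, 0.017400000244379044], [0.5241000056266785, 0.010599999688565731], [0.5282999873161316, 0.07530000060796738], [0.42329999804496765, 0.08219999819993973]] [0.0649 0.1052] 86.26
   edge y at .44 0.0161 at .50 0.0122 ang -3.73
   edge y at .44 0.0809 at .50 0.0772 ang -3.50
yellow [130 148  51  19 710] [[0.5346999764442444, 0.006599999964237213], [0.5562999844551086, 0.005200000014156103], [0.560699999332428, 0.0723000019788742], [0.5389999747276306, 0.07370000332593918]] [0.0672 0.0217] 86.31
   edge y at .44 0.0213 at .50 0.0143 ang -6.63
   edge y at .44 0.0816 at .50 0.0773 ang -4.16
yellow [134 174  47   9 302] [[0.5712000131607056, 0.007300000172108412], [0.5827000141143799, 0.007199999876320362], [0.5827000141143799, 0.0714000016450882], [0.5713000297546387, 0.0714000016450882]] [0.0642 0.0114] 89.98Traceback (most recent call last):
  File "<stdin>", line 15, in <module>
IndexError: too many indices for array: array is 1-dimensional, but 2 were indexed
```

Run:
```python
from h import *
f=np.load("w1.npy",allow_pickle=True).item(); hsv=cv2.cvtColor(f["image"],cv2.COLOR_BGR2HSV)
for c,lo,hi in(("yellow",(20,180,100),(32,255,255)),("green",(45,150,50),(80,255,255)),("red",(0,200,80),(4,255,255))):
    m=cv2.inRange(hsv[:200],lo,hi); k,l,st,ce=cv2.connectedComponentsWithStats(m)
    for i in range(1,k):
        if st[i,4]>1500:
            cnt=cv2.findContours((l==i).astype(np.uint8),0,2)[0][0]
            P=np.array([cast(f,p[0][0]+.0,p[0][1],.006)[:2] for p in cnt],np.float32)
            r=cv2.minAreaRect(P); print(c,st[i],np.round(cv2.boxPoints(r),4).tolist(),np.round(r[1],4),round(r[2],2))
            L=[];Q=[]
            for v in range(st[i,1]+6,st[i,1]+st[i,3]-6):
                u=np.where(l[v]==i)[0]; L.append(cast(f,u[0]-.5,v,.006)[:2]);Q.append(cast(f,u[-1]+.5,v,.006)[:2])
            for E in(L,Q):
                E=np.array(E);p=np.polyfit(E[:,0],E[:,1],1);print("   edge y at .44 %.4f at .50 %.4f ang %.2f"%(np.polyval(p,.44),np.polyval(p,.5),np.degrees(np.arctan(p[0]))))
for n,u,v,z in(("ystop",153,148,.039),("gstop",254,143,.039),("rstop",354,125,.039),("yblk top",153,170,.034),("gblk",253,173,.034),("rblk",349,156,.034)): print(n,np.round(cast(f,u,v,z),4))
for nm,u,v in(("y",125,54),("y",187,58),("y",124,184),("y",186,187),("g",227,45),("g",289,48),("g",225,178),("g",281,180),("r",325,35),("r",391,39),("r",317,168),("r",375,170)):print(nm,np.round(cast(f,u,v,.014),4))
print("stone",cast(f,79,102,.012))
cv2.imwrite("pics/z4.png",cv2.resize(f["image"][25:200,100:400],None,fx=2.6,fy=2.6,interpolation=2))
```

```text
yellow [ 128   55   53   88 4280] [[0.41909998655319214, 0.017400000244379044], [0.5241000056266785, 0.010599999688565731], [0.5282999873161316, 0.07530000060796738], [0.42329999804496765, 0.08219999819993973]] [0.0649 0.1052] 86.26
   edge y at .44 0.0161 at .50 0.0122 ang -3.73
   edge y at .44 0.0809 at .50 0.0772 ang -3.50
green [ 230   48   55   91 4491] [[0.4104999899864197, 0.1469999998807907], [0.5184999704360962, 0.14069999754428864], [0.5223000049591064, 0.20600000023841858], [0.41440001130104065, 0.21230000257492065]] [0.0654 0.1081] 86.65
   edge y at .44 0.1454 at .50 0.1418 ang -3.40
   edge y at .44 0.2108 at .50 0.2073 ang -3.36
red [ 326   37   60   83 2956] [[0.398499995470047, 0.2718000113964081], [0.4952999949455261, 0.2669000029563904], [0.4986000061035156, 0.33079999685287476], [0.4018000066280365, 0.33570000529289246]] [0.064  0.0969] 87.06
   edge y at .44 0.2701 at .50 0.2671 ang -2.81
   edge y at .44 0.3335 at .50 0.3304 ang -2.93
ystop [0.5299 0.0486 0.039 ]
gstop [0.5237 0.1742 0.039 ]
rstop [0.5019 0.296  0.039 ]
yblk top [0.5591 0.0442 0.034 ]
gblk [0.5631 0.1726 0.034 ]
rblk [0.541  0.2944 0.034 ]
y [0.4192 0.0175 0.014 ]
y [0.4238 0.0926 0.014 ]
y [ 0.5833 -0.004   0.014 ]
y [0.5876 0.0803 0.014 ]
g [0.4093 0.1419 0.014 ]
g [0.4127 0.2167 0.014 ]
g [0.5749 0.1341 0.014 ]
g [0.5777 0.2101 0.014 ]
r [0.3984 0.2594 0.014 ]
r [0.4028 0.3389 0.014 ]
r [0.5611 0.2581 0.014 ]
r [0.5639 0.3363 0.014 ]
stone [ 0.47550406 -0.04876985  0.012     ]
```

View pics/z4.png

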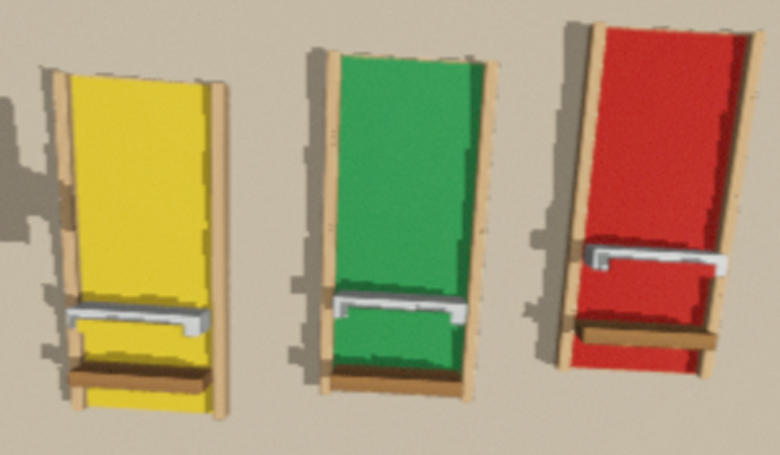

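Emit:
move_arm:
  increments:
    - [0.088,[0.02,-0.04,-0.002],0]
    - [0.088,[0.15,-0.328,-0.016],0]
    - [0.088,[0.15,-0.328,-0.016],0]
    - [0.088,[0.15,-0.328,-0.016],0]
    - [0.088,[0.15,-0.328,-0.016],0]
    - [0.088,[0.15,-0.328,-0.016],0]
    - [0.088,[0.15,-0.328,-0.016],0]
    - [0.088,[0.15,-0.328,-0.016],0]
    - [0.088,[0.15,-0.328,-0.016],0]
    - [0.088,[0.15,-0.328,-0.016],0]
    - [0.088,[0.15,-0.328,-0.016],0]
    - [0.088,[0.15,-0.328,-0.016],0]

```text
t: 2.65
tcp_pos: [0.5228, -0.145, 0.1504]
orientation: [0.049, 1.57, 0.05]
contact_force: [-0.6, 0.6, -0.1]
opening: 0.996
```

Run:
```python
from h import *
F=[]
for i in range(6):
    f=grab("wrist","w2.png"); s=telemetry.observe(); F.append(s["contact_force"])
print(np.mean(F,0),np.std(F,0))
np.save("w2.npy",f,allow_pickle=True)
rel([.522,-.1465,.021],np.pi/2)
for n,p in (("J3",(.522,-.1465)),("J1",(.4625,-.2495)),("J2",(.513,-.3765))):
    print(n,proj(f,[*p,.07]),proj(f,[*p,0]))
```

```text
[ 0.0837357  -0.0225327   0.03844192] [0.4904306  0.53196172 0.51133641]
t 2.95 tcp [ 0.5228 -0.1457  0.1502] jaw deg 90.05 tilt [ 6.e-04 -3.e-04 -1.e+00] F [-0.15 -0.1  -0.21] q6 -2.06 op 1.0
shift [ 0.1292 -0.0008 -0.0009]
turn 0.010883741757947974
J3 [258.58645848 199.0439664 ] [259.04411616 175.33904263]
J1 [105.3798315 114.8281958] [141.41128905 109.20799013]
J2 [-61.35783124 186.7036706 ] [  9.59680729 165.53010537]
```

View pics/w2.png

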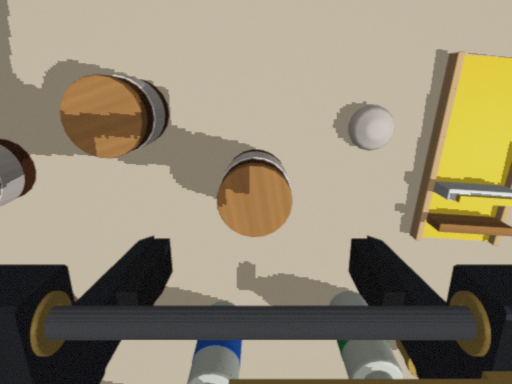

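Emit:
move_arm:
  increments:
    - [0.088,[0.03,-0.003,-0.001],0]
    - [0.088,[0.06,-0.003,-0.001],0]
    - [0.088,[0.09,-0.003,-0.001],0]
    - [0.088,[0.115,-0.003,-0.001],0]
    - [0.088,[0.13,-0.003,-0.001],0]
    - [0.088,[0.13,-0.003,-0.001],0]
    - [0.05,[0.13,-0.003,-0.001],0]
    - [0.05,[0.13,-0.003,-0.001],0]
    - [0.05,[0.13,-0.003,-0.001],0]
    - [0.05,[0.13,-0.003,-0.001],0]
    - [0.05,[0.13,-0.003,-0.001],0]
    - [0.05,[0.13,-0.003,-0.001],0]
    - [0.05,[0.13,-0.003,-0.001],0]
    - [0.05,[0.13,-0.003,-0.001],0]
  newtons: 20

```text
t: 4.12
tcp_pos: [0.522, -0.1497, 0.0205]
orientation: [-0.539, 1.569, -0.539]
contact_force: [-0.6, 0.6, 7.0]
opening: 0.637
```

Run:
```python
from h import *
F=[]
rel([.522,-.149,.021],np.pi/2)
```

```text
t 4.12 tcp [ 0.522  -0.1497  0.0205] jaw deg 89.98 tilt [ 1.2e-03 -7.0e-04 -1.0e+00] F [-0.63  0.61  6.99] q6 -2.07 op 0.637
shift [-0.0005  0.0007  0.    ]
turn -0.003645796344954988
```

Emit:
move_arm:
  increments:
    - [0.05,[-0.004,0,0],0]
    - [0.05,[-0.01,0,0],0]
    - [0.05,[-0.02,0,0],0]
    - [0.05,[-0.03,0,0],0]
    - [0.05,[-0.03,0,0],0]
    - [0.05,[-0.03,0,0],0]
    - [0.05,[-0.03,0,0],0]

```text
t: 4.7
tcp_pos: [0.5215, -0.1494, 0.0497]
orientation: [2.565, 1.571, 2.564]
contact_force: [-0.3, 0.1, -3.9]
opening: 0.631
```

```bash
cat > heft.py <<'E'
from h import *
F=[];T=[]
for i in range(14):
    f=grab("wrist"); s=telemetry.observe(); F.append(s["contact_force"]);T.append(s["ft_torque"])
print(np.mean(F,0),np.std(F,0)/14**.5,np.mean(T,0))
import sys
cv2.imwrite("pics/"+sys.argv[1],f["image"]); rel([.522,-.149,.021])
E
python3 heft.py hj3.png
```

```text
[ 0.12921003  0.11954503 -3.78374103] [0.14529195 0.14410604 0.13509245] [0.03673641 0.0053399  0.00541875]
t 5.4 tcp [ 0.5216 -0.1495  0.0498] jaw deg 89.98 tilt [ 0. -0. -1.] F [ 0.14  0.65 -2.83] q6 -2.07 op 0.631
shift [0.0288 0.0005 0.0004]
```

View pics/hj3.png

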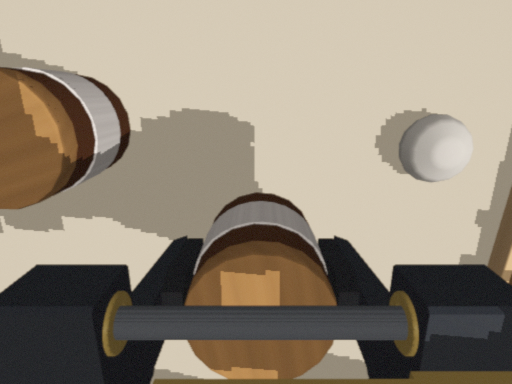

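Emit:
move_arm:
  increments:
    - [0.05,[0.012,0,0],0]
    - [0.05,[0.022,0,0],0]
    - [0.05,[0.026,0,0],0]
    - [0.05,[0.0275,0,0],0]
    - [0.05,[0.0283,0,0],0]
    - [0.05,[0.0288,0,0],0]

```text
t: 5.9
tcp_pos: [0.5218, -0.1496, 0.0211]
orientation: [-0.484, 1.571, -0.484]
contact_force: [-0.1, -0.9, -3.2]
opening: 0.635
```

Emit:
move_arm:
  increments:
    - [0.05,[0.0003,0,0],0]
    - [0.05,[0.0006,0,0],0]
    - [0.05,[0.0009,0,0],0]

```text
t: 6.15
tcp_pos: [0.5218, -0.1496, 0.0206]
orientation: [-0.534, 1.57, -0.534]
contact_force: [-1.1, 0.9, 3.8]
opening: 0.638
```

Emit:
move_arm:
  increments:
    - [0.088,[0,0,0],0]
    - [0.088,[0,0,0],0]
    - [0.088,[0,0,0],0]
    - [0.088,[0,0,0],0]
    - [0.088,[0,0,0],0]
    - [0.088,[-0.04,0,0],0]
    - [0.088,[-0.08,0,0],0]
    - [0.088,[-0.1,-0.03,-0.018],0]
    - [0.088,[-0.1,-0.06,-0.036],0]
    - [0.088,[-0.1,-0.1,-0.059],0]
    - [0.088,[-0.1,-0.1,-0.059],0]
    - [0.088,[-0.1,-0.1,-0.059],0]
    - [0.088,[-0.1,-0.1,-0.059],0]

```text
t: 7.23
tcp_pos: [0.4627, -0.2491, 0.12]
orientation: [1.729, 1.57, 1.728]
contact_force: [-0.5, -0.1, -0.4]
opening: 1.001
```

Run:
```python
from h import *
f=grab("wrist","w3.png");rel([.4625,-.2495,.021],np.pi/2)
for n,p in (("J3",(.522,-.1495)),("J1",(.4625,-.2495)),("J2",(.513,-.3765))):
    print(n,proj(f,[*p,.07]),proj(f,[*p,0]))
```

```text
t 7.28 tcp [ 0.4629 -0.2486  0.1199] jaw deg 90.01 tilt [-2.e-04  6.e-04 -1.e+00] F [0.87 0.16 0.52] q6 -2.29 op 1.0
shift [ 0.0989 -0.001  -0.0004]
turn 0.0013091368666806602
J3 [403.92897944 295.30951907] [371.35652065 248.93796958]
J1 [259.31253778 215.12415219] [259.5682227  185.15230865]
J2 [ 74.0864366  284.26526192] [116.70426988 240.03589519]
```

View pics/w3.png

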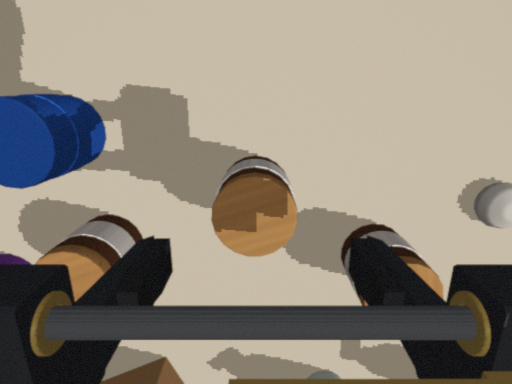

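Emit:
move_arm:
  increments:
    - [0.088,[0.03,-0.003,-0.001],0]
    - [0.088,[0.06,-0.003,-0.001],0]
    - [0.088,[0.085,-0.003,-0.001],0]
    - [0.088,[0.097,-0.003,-0.001],0]
    - [0.088,[0.097,-0.003,-0.001],0]
    - [0.05,[0.097,-0.003,-0.001],0]
    - [0.05,[0.097,-0.003,-0.001],0]
    - [0.05,[0.097,-0.003,-0.001],0]
    - [0.05,[0.097,-0.003,-0.001],0]
    - [0.05,[0.097,-0.003,-0.001],0]
    - [0.05,[0.097,-0.003,-0.001],0]
    - [0.05,[0.097,-0.003,-0.001],0]
    - [0.05,[0.093,-0.003,-0.001],0]
    - [0.05,[0.087,-0.003,-0.001],0]
    - [0.05,[0.077,-0.003,-0.001],0]
    - [0.05,[0.067,-0.003,-0.001],0]
    - [0.05,[0.067,-0.003,-0.001],0]
    - [0.05,[0.067,-0.003,-0.001],0]

```text
t: 8.78
tcp_pos: [0.4618, -0.2527, 0.0539]
orientation: [-0.726, 1.569, -0.726]
contact_force: [-0.6, 0.1, -0.9]
opening: 0.62
```

```bash
python3 heft.py hj1.png
```

```text
[-0.01637417 -0.00585067 -1.30101296] [0.10281466 0.09790227 0.17684556] [ 0.02596263  0.00264046 -0.00684673]
t 9.48 tcp [ 0.4616 -0.2525  0.053 ] jaw deg 89.98 tilt [-1.e-04  1.e-04 -1.e+00] F [-0.31  0.22 -1.45] q6 -2.3 op 0.62
shift [0.032  0.1035 0.0604]
```

Emit:
move_arm:
  increments:
    - [0.05,[0.013,0,0],0]
    - [0.05,[0.023,0,0],0]
    - [0.05,[0.027,0,0],0]
    - [0.05,[0.0285,0,0],0]
    - [0.05,[0.0293,0,0],0]
    - [0.05,[0.0298,0,0],0]
    - [0.05,[0.0301,0,0],0]
    - [0.05,[0.0304,0,0],0]

```text
t: 10.15
tcp_pos: [0.4616, -0.2524, 0.0236]
orientation: [-0.658, 1.57, -0.658]
contact_force: [-3.3, 2.3, 10.2]
opening: 0.625
```

Emit:
move_arm:
  increments:
    - [0.05,[-0.0003,0,0],0]
    - [0.088,[-0.0004,0,0],0]
    - [0.088,[-0.0004,0,0],0]
    - [0.088,[-0.0004,0,0],0]
    - [0.088,[-0.0004,0,0],0]
    - [0.088,[-0.0004,0,0],0]
    - [0.088,[-0.04,0,0],0]
    - [0.088,[-0.08,0,0],0]
    - [0.088,[-0.1,-0.03,0.013],0]
    - [0.088,[-0.1,-0.065,0.026],0]
    - [0.088,[-0.1,-0.095,0.04],0]
    - [0.088,[-0.1,-0.127,0.051],0]
    - [0.088,[-0.1,-0.127,0.051],0]
    - [0.088,[-0.1,-0.127,0.051],0]
    - [0.088,[-0.1,-0.127,0.051],0]

```text
t: 11.4
tcp_pos: [0.5122, -0.3788, 0.1222]
orientation: [2.211, 1.569, 2.211]
contact_force: [0.1, 0.5, -0.1]
opening: 1.004
```

Run:
```python
from h import *
f=grab("wrist","w4.png");rel([.513,-.379,.022],np.pi/2)
for n,p in (("J1",(.462,-.2525)),("J2",(.513,-.379))):
    print(n,proj(f,[*p,.07]),proj(f,[*p,0]))
```

```text
t 11.45 tcp [ 0.5122 -0.3785  0.1225] jaw deg 90.01 tilt [-7.e-04  9.e-04 -1.e+00] F [-0.03 -0.37 -0.96] q6 -2.39 op 0.999
shift [ 0.1005 -0.0006  0.0008]
turn 0.001541679619751335
J1 [470.29542366 135.73032031] [417.12069762 124.46345282]
J2 [259.56077609 215.35239923] [259.70379738 185.64833901]
```

View pics/w4.png

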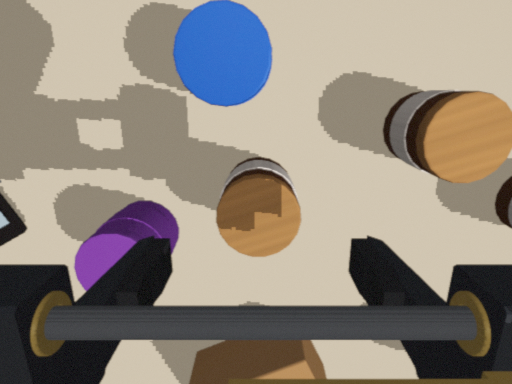

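Emit:
move_arm:
  increments:
    - [0.076,[0,0,0.001],0]
    - [0.076,[0.03,0,0.001],0]
    - [0.076,[0.06,0,0.001],0]
    - [0.076,[0.085,0,0.001],0]
    - [0.076,[0.1,0,0.001],0]
    - [0.076,[0.1,0,0.001],0]
    - [0.05,[0.1,0,0.001],0]
    - [0.05,[0.1,0,0.001],0]
    - [0.05,[0.1,0,0.001],0]
    - [0.05,[0.1,0,0.001],0]
    - [0.05,[0.1,0,0.001],0]
    - [0.05,[0.1,0,0.001],0]
    - [0.05,[0.096,0,0.001],0]
    - [0.05,[0.09,0,0.001],0]
    - [0.05,[0.08,0,0.001],0]
    - [0.05,[0.07,0,0.001],0]
    - [0.05,[0.07,0,0.001],0]
    - [0.05,[0.07,0,0.001],0]

```text
t: 12.95
tcp_pos: [0.5138, -0.3797, 0.0535]
orientation: [-0.815, 1.569, -0.815]
contact_force: [0.2, 0.4, -3.0]
opening: 0.622
```

```bash
python3 heft.py hj2.png
```

```text
[-0.05376509 -0.0980787  -2.14692097] [0.09302023 0.1199603  0.12021578] [ 0.03553293 -0.00763547 -0.00232436]
t 13.65 tcp [ 0.5135 -0.3795  0.0526] jaw deg 89.98 tilt [-1.e-04  0.e+00 -1.e+00] F [ 0.2   0.36 -1.96] q6 -2.39 op 0.626
shift [0.0316 0.2305 0.0084]
```

View pics/hj2.png

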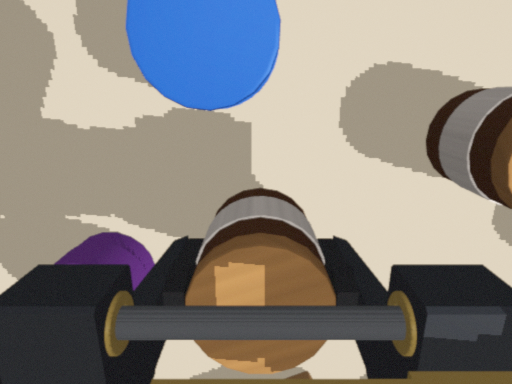

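Emit:
move_arm:
  increments:
    - [0.05,[0.013,0,0],0]
    - [0.05,[0.023,0,0],0]
    - [0.05,[0.027,0,0],0]
    - [0.05,[0.0285,0,0],0]
    - [0.05,[0.0292,0,0],0]
    - [0.05,[0.0295,0,0],0]

```text
t: 14.15
tcp_pos: [0.5133, -0.3792, 0.0241]
orientation: [2.361, 1.57, 2.361]
contact_force: [-4.0, 4.2, 9.9]
opening: 0.622
```

Emit:
move_arm:
  increments:
    - [0.05,[-0.0006,0,0],0]
    - [0.076,[-0.0008,0,0],0]
    - [0.076,[-0.0008,0,0],0]
    - [0.076,[-0.0008,0,0],0]
    - [0.076,[-0.0008,0,0],0]
    - [0.076,[-0.04,0,0],0]
    - [0.088,[-0.08,0,0],0]
    - [0.088,[-0.1,0.03,0.001],0]
    - [0.088,[-0.1,0.07,0.003],0]
    - [0.088,[-0.1,0.11,0.005],0]
    - [0.088,[-0.1,0.15,0.007],0]
    - [0.088,[-0.1,0.19,0.0085],0]
    - [0.088,[-0.1,0.23,0.0085],0]
    - [0.088,[-0.1,0.23,0.0085],0]
    - [0.088,[-0.1,0.23,0.0085],0]
    - [0.088,[-0.1,0.23,0.0085],0]

```text
t: 15.48
tcp_pos: [0.5224, -0.15, 0.1233]
orientation: [-0.788, 1.57, -0.788]
contact_force: [-0.0, -0.9, -0.9]
opening: 0.998
```

Run:
```python
from h import *
f=grab("wrist","w5.png");rel([.5218,-.1496,.023],np.pi/2)
print(proj(f,[.5218,-.1496,.07]))
```

```text
t 15.53 tcp [ 0.5223 -0.1505  0.1232] jaw deg 89.94 tilt [ 4.e-04 -5.e-04 -1.e+00] F [-0.71 -0.17  0.03] q6 -2.07 op 0.998
shift [ 0.1002  0.001  -0.0006]
turn -0.012785278392115629
[260.52839112 212.51083311]
```

View pics/w5.png

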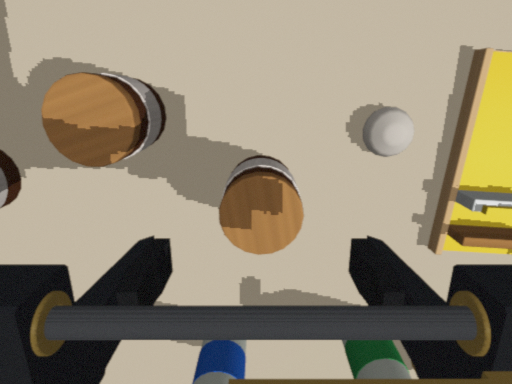

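Emit:
move_arm:
  increments:
    - [0.088,[0.035,0.001,-0.001],0]
    - [0.088,[0.07,0.001,-0.001],0]
    - [0.088,[0.09,0.001,-0.001],0]
    - [0.088,[0.1,0.001,-0.001],0]
    - [0.088,[0.1,0.001,-0.001],0]
    - [0.05,[0.1,0.001,-0.001],0]
    - [0.05,[0.1,0.001,-0.001],0]
    - [0.05,[0.1,0.001,-0.001],0]
    - [0.05,[0.1,0.001,-0.001],0]
    - [0.05,[0.1,0.001,-0.001],0]
    - [0.05,[0.1,0.001,-0.001],0]
    - [0.05,[0.095,0.001,-0.001],0]
    - [0.05,[0.083,0.001,-0.001],0]
    - [0.05,[0.065,0.001,-0.001],0]
    - [0.05,[0.045,0.001,-0.001],0]
    - [0.05,[0.035,0.001,-0.001],0]
    - [0.05,[0.035,0.001,-0.001],0]
  newtons: 22

```text
t: 16.95
tcp_pos: [0.5218, -0.1488, 0.0899]
orientation: [-0.486, 1.568, -0.486]
contact_force: [-0.2, 0.3, -4.8]
opening: 0.632
```

Emit:
move_arm:
  increments:
    - [0.05,[0,0.005,-0.001],0]
    - [0.05,[0,0.018,-0.004],0]
    - [0.05,[0,0.038,-0.008],0]
    - [0.05,[0,0.065,-0.014],0.1]
    - [0.05,[0,0.095,-0.02],0.2]
    - [0.05,[0,0.125,-0.027],0.3]
    - [0.05,[0,0.155,-0.034],0.4]
    - [0.05,[0,0.185,-0.04],0.5]
    - [0.05,[0,0.215,-0.047],0.6]
    - [0.05,[0,0.245,-0.054],0.68]
    - [0.05,[0,0.275,-0.06],0.68]
    - [0.05,[0,0.3,-0.066],0.68]
    - [0.05,[0,0.315,-0.069],0.68]
    - [0.05,[0,0.324,-0.071],0.68]
    - [0.05,[0,0.3275,-0.072],0.68]
    - [0.05,[0,0.3275,-0.072],0.68]
    - [0.05,[0,0.3275,-0.072],0.68]
    - [0.05,[0,0.3275,-0.072],0.68]

```text
t: 18.45
tcp_pos: [0.4494, 0.1782, 0.088]
orientation: [-2.42, 1.57, -2.481]
contact_force: [0.1, -0.3, -2.9]
opening: 0.631
```

Run:
```python
from h import *
f=grab("wrist","w6.png");rel([.45,.1775,.029],np.radians(86.6))
g=grab("scene","s6.png")
```

```text
t 18.5 tcp [0.4495 0.1782 0.0881] jaw deg 86.51 tilt [-1.e-04 -1.e-04 -1.e+00] F [-0.38  0.4  -3.32] q6 -1.38 op 0.631
shift [ 0.0591 -0.0007  0.0006]
turn -0.01897547333390719
```

View pics/w6.png

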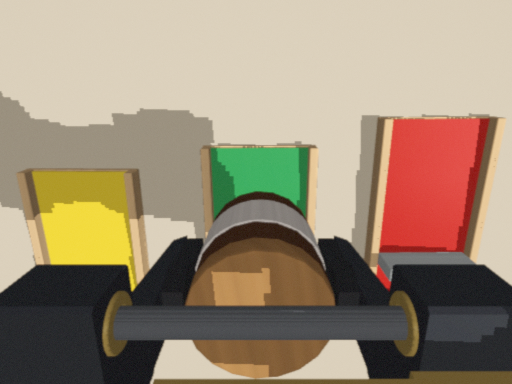

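View pics/s6.png

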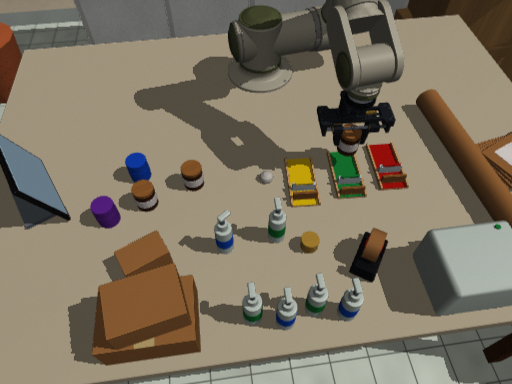

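Emit:
move_arm:
  increments:
    - [0.05,[0.01,0,0],0]
    - [0.05,[0.03,0,0],0]
    - [0.05,[0.045,0,0],0]
    - [0.05,[0.053,0,0],0]
    - [0.05,[0.0555,0,0],0]
    - [0.05,[0.0565,0,0],0]
    - [0.05,[0.0573,0,0],0]

```text
t: 19.13
tcp_pos: [0.4497, 0.1789, 0.0313]
orientation: [0.173, 1.57, 0.113]
contact_force: [0.6, 1.2, -4.0]
opening: 0.63
```

Emit:
move_arm:
  increments:
    - [0.05,[0.0004,0,0],0]
    - [0.05,[0.0004,0,0],0]

```text
t: 19.3
tcp_pos: [0.4496, 0.179, 0.031]
orientation: [0.197, 1.57, 0.137]
contact_force: [-0.5, 0.9, -3.8]
opening: 0.637
```

Emit:
move_arm:
  increments:
    - [0.05,[0.0005,0,0],0]
    - [0.05,[0.001,0,0],0]

```text
t: 19.47
tcp_pos: [0.4495, 0.1791, 0.0299]
orientation: [0.225, 1.57, 0.165]
contact_force: [-2.9, -0.0, 8.9]
opening: 0.63
```

Emit:
move_arm:
  increments:
    - [0.05,[0.0005,0,0],0]
    - [0.05,[0.0008,0,0],0]

```text
t: 19.63
tcp_pos: [0.4495, 0.1791, 0.0299]
orientation: [0.091, 1.569, 0.032]
contact_force: [-4.9, -0.4, 14.4]
opening: 0.63
```

Emit:
move_arm:
  increments:
    - [0.05,[-0.001,0,0],0]
    - [0.064,[-0.001,0,0],0]
    - [0.064,[-0.001,0,0],0]
    - [0.05,[-0.001,0,0],0]
    - [0.05,[-0.001,0,0],0]
    - [0.05,[-0.001,0,0],0]
  newtons: 14

```text
t: 20.13
tcp_pos: [0.4494, 0.179, 0.0297]
orientation: [0.206, 1.57, 0.146]
contact_force: [-1.0, 0.8, 1.0]
opening: 0.636
```

Emit:
move_arm:
  increments:
    - [0.05,[0,0,0.002],0]
    - [0.05,[0,0,0.006],0]
    - [0.05,[0,0,0.011],0]
    - [0.05,[0,0,0.016],0]
    - [0.05,[0,0,0.021],0]
    - [0.05,[0,0,0.026],0]
    - [0.05,[0,0,0.03],0]
    - [0.05,[0,0,0.032],0]

```text
t: 20.8
tcp_pos: [0.4808, 0.1771, 0.0297]
orientation: [-3.042, 1.569, -3.102]
contact_force: [-5.3, 1.2, 6.1]
opening: 0.633
```

Emit:
move_arm:
  increments:
    - [0.05,[0,0,0.002],0]
    - [0.05,[0,0,0.004],0]
    - [0.05,[0,0,0.006],0]
    - [0.05,[0,0,0.008],0]
    - [0.05,[0,0,0.01],0]

```text
t: 21.22
tcp_pos: [0.4901, 0.1765, 0.0297]
orientation: [-3.03, 1.568, -3.09]
contact_force: [-10.9, 1.8, 10.6]
opening: 0.636
```

Emit:
move_arm:
  increments:
    - [0.05,[0,0,0.002],0]
    - [0.05,[0,0,0.004],0]
    - [0.05,[0,0,0.006],0]
    - [0.05,[0,0,0.008],0]

```text
t: 21.55
tcp_pos: [0.4966, 0.1762, 0.0297]
orientation: [-3.029, 1.565, -3.088]
contact_force: [-11.4, -0.1, 10.6]
opening: 0.635
```

Emit:
move_arm:
  increments:
    - [0.05,[-0.0004,0,0.002],0]
    - [0.05,[-0.0005,0,0.004],0]
    - [0.05,[-0.0005,0,0.006],0]
    - [0.05,[-0.0005,0,0.008],0]

```text
t: 21.88
tcp_pos: [0.5051, 0.1757, 0.0298]
orientation: [-3.039, 1.566, -3.099]
contact_force: [-8.3, 1.3, 4.8]
opening: 0.634
```

Emit:
move_arm:
  increments:
    - [0.05,[0,0,0.0015],0]
    - [0.05,[0,0,0.003],0]
    - [0.05,[0,0,0.0045],0]

```text
t: 22.13
tcp_pos: [0.5095, 0.1754, 0.0298]
orientation: [-3.049, 1.566, -3.109]
contact_force: [-9.2, 0.8, 5.6]
opening: 0.635
```

Emit:
move_arm:
  increments:
    - [0.05,[0,0,0.001],0]
    - [0.05,[0,0,0.002],0]
    - [0.05,[0,0,0.003],0]
    - [0.05,[0,0,0.004],0]
    - [0.05,[0,0,0.005],0]

```text
t: 22.55
tcp_pos: [0.5145, 0.1751, 0.0298]
orientation: [-3.055, 1.566, -3.115]
contact_force: [-9.0, 0.2, 5.7]
opening: 0.634
```

Emit:
move_arm:
  increments:
    - [0.05,[0,0,0.001],0]
    - [0.05,[0,0,0.002],0]
    - [0.05,[0,0,0.003],0]

```text
t: 22.8
tcp_pos: [0.5175, 0.175, 0.0298]
orientation: [-3.052, 1.566, -3.111]
contact_force: [-8.9, 0.2, 5.7]
opening: 0.638
```

Emit:
move_arm:
  increments:
    - [0.05,[0,0,0.0008],0]
    - [0.05,[0,0,0.0015],0]

```text
t: 22.97
tcp_pos: [0.5186, 0.1749, 0.0298]
orientation: [-3.051, 1.564, -3.11]
contact_force: [-12.3, 0.5, 9.3]
opening: 0.634
```

Emit:
move_arm:
  increments:
    - [0.05,[0,0,0.0008],0]
    - [0.05,[0,0,0.0015],0]

```text
t: 23.13
tcp_pos: [0.5188, 0.1749, 0.0298]
orientation: [-3.056, 1.562, -3.115]
contact_force: [-18.6, 0.9, 13.3]
opening: 0.632
```

Emit:
move_arm:
  increments:
    - [0.05,[0,0,0.0006],0]

```text
t: 23.22
tcp_pos: [0.519, 0.1749, 0.0297]
orientation: [-3.052, 1.561, -3.111]
contact_force: [-17.8, 2.2, 12.2]
opening: 0.63
```

Emit:
move_arm:
  increments:
    - [0.05,[0,0,-0.001],0]
    - [0.064,[0,0,-0.0015],0]
    - [0.088,[0,0,-0.0015],0]
    - [0.088,[0,0,-0.0015],0]
    - [0.088,[0,0,-0.0015],0]
    - [0.088,[0,0,-0.0015],0]
    - [0.088,[-0.03,0,-0.0015],0]
    - [0.088,[-0.065,0,-0.0015],0]
    - [0.088,[-0.1,0,-0.0015],0]

```text
t: 23.97
tcp_pos: [0.5214, 0.1745, 0.131]
orientation: [-2.947, 1.569, -3.007]
contact_force: [1.2, 0.4, 0.5]
opening: 1.002
```

Run:
```python
from h import *
rel([.5133,-.3792,.12],np.pi/2)
f=grab("wrist","w7.png");g=grab("side","d7.png")
cv2.imwrite("pics/d7z.png",cv2.resize(g["image"][220:380,130:310],None,fx=3.5,fy=3.5,interpolation=2))
```

```text
t 23.97 tcp [0.5214 0.1745 0.131 ] jaw deg 86.57 tilt [-1.6e-03 -2.0e-04 -1.0e+00] F [1.16 0.36 0.49] q6 -1.4 op 1.002
shift [ 0.0112 -0.5532  0.025 ]
turn -0.6862098358821982
```

View pics/w7.png

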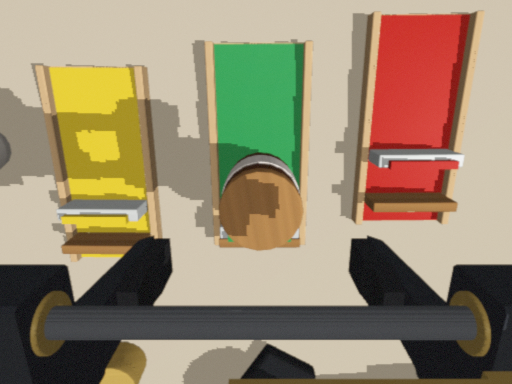

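View pics/d7z.png

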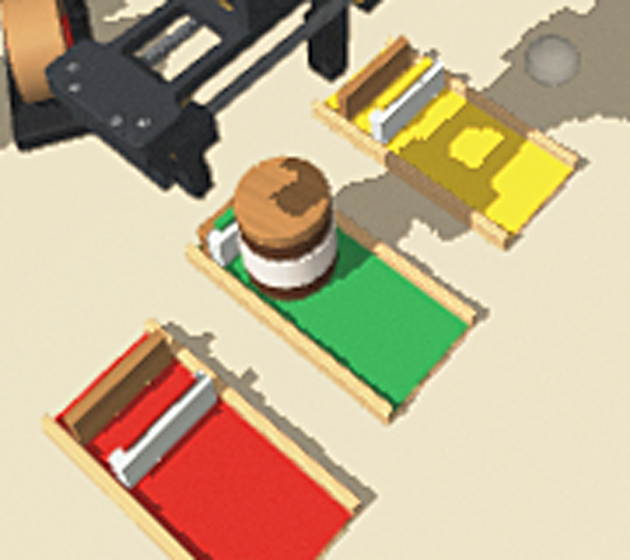

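Run:
```python
import cv2
a=cv2.imread("pics/w7.png")
cv2.imwrite("pics/w7z.png",cv2.resize(a[190:260,195:320],None,fx=6,fy=6,interpolation=2))
b=cv2.imread("pics/d7.png")
cv2.imwrite("pics/d7y.png",cv2.resize(b[255:320,175:260],None,fx=8,fy=8,interpolation=2))
```

```text
(no output)
```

View pics/w7z.png

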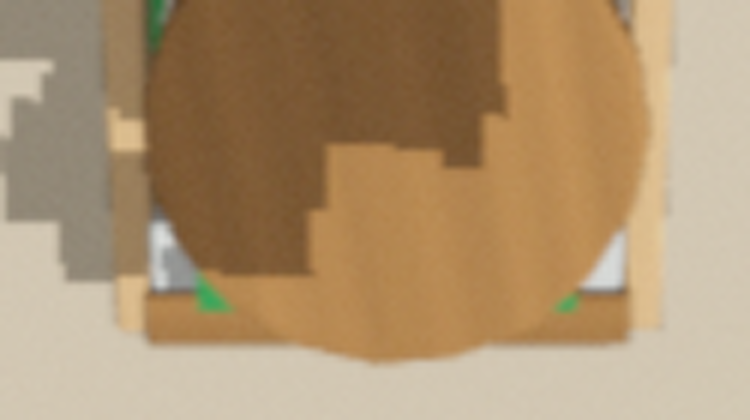

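View pics/d7y.png

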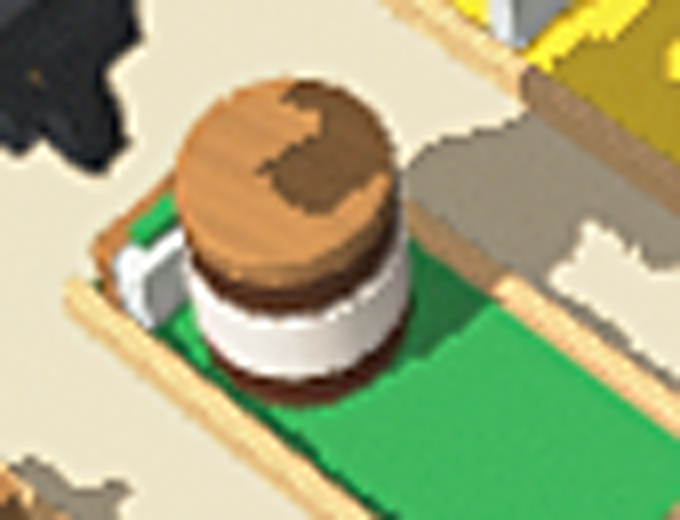

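Emit:
move_arm:
  increments:
    - [0.088,[0,-0.04,0.002],-0.1]
    - [0.088,[0.008,-0.553,0.025],-0.686]
    - [0.088,[0.008,-0.553,0.025],-0.686]
    - [0.088,[0.008,-0.553,0.025],-0.686]
    - [0.088,[0.008,-0.553,0.025],-0.686]
    - [0.088,[0.008,-0.553,0.025],-0.686]
    - [0.088,[0.008,-0.553,0.025],-0.686]
    - [0.088,[0.008,-0.553,0.025],-0.686]
    - [0.088,[0.008,-0.553,0.025],-0.686]
    - [0.088,[0.008,-0.553,0.025],-0.686]
    - [0.088,[0.008,-0.553,0.025],-0.686]
    - [0.088,[0.008,-0.553,0.025],-0.686]
    - [0.088,[0.008,-0.553,0.025],-0.686]
    - [0.076,[0.008,-0.553,0.025],-0.686]
    - [0.076,[0.008,-0.553,0.025],-0.686]
    - [0.076,[0.008,-0.553,0.025],-0.686]
    - [0.076,[0.008,-0.553,0.025],-0.686]

```text
t: 25.48
tcp_pos: [0.5138, -0.3772, 0.1217]
orientation: [2.092, 1.569, 2.093]
contact_force: [0.3, 0.5, 0.1]
opening: 0.861
```

Run:
```python
from h import *
f=grab("wrist","w8.png");rel([.5133,-.3792,.023],np.pi/2)
print(proj(f,[.5133,-.3792,.07]))
```

```text
t 25.53 tcp [ 0.5139 -0.3771  0.122 ] jaw deg 90.1 tilt [-4.e-04  8.e-04 -1.e+00] F [-0.02  0.64 -0.25] q6 -2.39 op 0.863
shift [ 0.099  -0.0022 -0.0006]
turn 0.01995561812329356
[256.67547424 213.69602732]
```

View pics/w8.png

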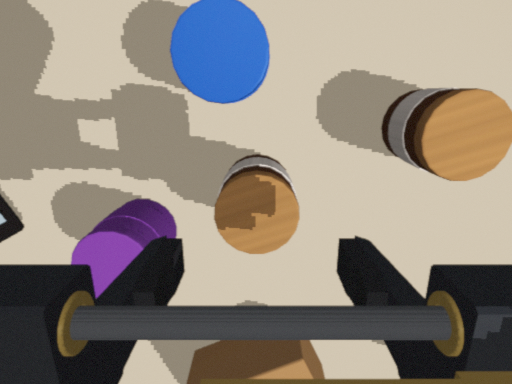

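Emit:
move_arm:
  increments:
    - [0.076,[0.035,-0.002,-0.001],0]
    - [0.076,[0.07,-0.002,-0.001],0]
    - [0.076,[0.09,-0.002,-0.001],0]
    - [0.076,[0.099,-0.002,-0.001],0]
    - [0.076,[0.099,-0.002,-0.001],0]
    - [0.05,[0.099,-0.002,-0.001],0]
    - [0.05,[0.099,-0.002,-0.001],0]
    - [0.05,[0.099,-0.002,-0.001],0]
    - [0.05,[0.099,-0.002,-0.001],0]
    - [0.05,[0.099,-0.002,-0.001],0]
    - [0.05,[0.094,-0.002,-0.001],0]
    - [0.05,[0.084,-0.002,-0.001],0]
    - [0.05,[0.066,-0.002,-0.001],0]
    - [0.05,[0.043,-0.002,-0.001],0]
    - [0.05,[0.02,-0.002,-0.001],0]
    - [0.05,[0.003,-0.002,-0.001],0]
    - [0.05,[-0.004,-0.002,-0.001],0]
    - [0.05,[-0.004,-0.002,-0.001],0]
  newtons: 22

```text
t: 27.03
tcp_pos: [0.513, -0.3813, 0.1282]
orientation: [-0.859, 1.567, -0.859]
contact_force: [0.1, 0.2, -2.3]
opening: 0.622
```

Emit:
move_arm:
  increments:
    - [0.05,[0,0.005,-0.001],0]
    - [0.05,[0,0.018,-0.002],0]
    - [0.05,[0,0.036,-0.005],0]
    - [0.05,[0,0.066,-0.009],0]
    - [0.05,[0,0.1,-0.013],0]
    - [0.05,[0,0.134,-0.018],0]
    - [0.05,[0,0.168,-0.022],0.1]
    - [0.05,[0,0.202,-0.026],0.2]
    - [0.05,[0,0.236,-0.031],0.3]
    - [0.05,[0,0.27,-0.035],0.4]
    - [0.05,[0,0.304,-0.04],0.5]
    - [0.05,[0,0.338,-0.044],0.6]
    - [0.05,[0,0.37,-0.048],0.72]
    - [0.05,[0.01,0.395,-0.052],0.72]
    - [0.05,[0.02,0.412,-0.054],0.72]
    - [0.05,[0.035,0.423,-0.056],0.72]
    - [0.05,[0.05,0.428,-0.056],0.72]
    - [0.05,[0.06,0.428,-0.056],0.72]
    - [0.05,[0.06,0.428,-0.056],0.72]
    - [0.05,[0.06,0.428,-0.056],0.72]

```text
t: 28.7
tcp_pos: [0.4558, 0.0474, 0.0654]
orientation: [3.065, 1.568, 3.002]
contact_force: [1.3, 0.2, -2.2]
opening: 0.625
```

Run:
```python
from h import *
f=grab("wrist","w9.png");rel([.457,.0484,.0298],np.radians(86.4))
```

```text
t 28.75 tcp [0.4563 0.0472 0.066 ] jaw deg 86.4 tilt [-1.e-03  1.e-04 -1.e+00] F [-0.74 -0.61 -2.18] q6 -1.66 op 0.621
shift [0.0362 0.0013 0.0007]
turn 6.727216995443542e-05
```

View pics/w9.png

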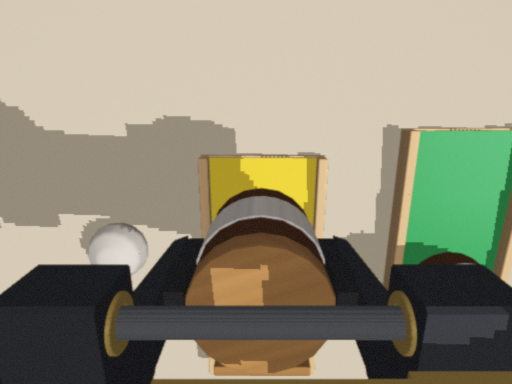

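Emit:
move_arm:
  increments:
    - [0.05,[0.008,0.0015,0],0]
    - [0.05,[0.022,0.0015,0],0]
    - [0.05,[0.031,0.0015,0],0]
    - [0.05,[0.034,0.0015,0],0]
    - [0.05,[0.035,0.0015,0],0]
    - [0.05,[0.0355,0.0015,0],0]

```text
t: 29.25
tcp_pos: [0.4569, 0.0486, 0.0308]
orientation: [-0.091, 1.57, -0.154]
contact_force: [0.3, -0.4, -1.9]
opening: 0.621
```

Emit:
move_arm:
  increments:
    - [0.05,[0.0004,0,0],0]

```text
t: 29.33
tcp_pos: [0.457, 0.0486, 0.0307]
orientation: [-0.078, 1.57, -0.141]
contact_force: [-0.3, 1.1, 2.3]
opening: 0.627
```

Emit:
move_arm:
  increments:
    - [0.05,[0,0,0],0]
    - [0.064,[0,0,0],0]
    - [0.064,[0,0,0],0]
    - [0.05,[0,0,0],0]
    - [0.05,[0,0,0],0]
    - [0.05,[0,0,0],0]
  newtons: 14

```text
t: 29.83
tcp_pos: [0.4568, 0.0487, 0.0304]
orientation: [0.204, 1.57, 0.142]
contact_force: [0.6, 1.4, 1.1]
opening: 0.622
```

Emit:
move_arm:
  increments:
    - [0.05,[0,0,0.002],0]
    - [0.05,[0,0,0.006],0]
    - [0.05,[0,0,0.011],0]
    - [0.05,[0,0,0.016],0]
    - [0.05,[0,0,0.021],0]
    - [0.05,[0,0,0.026],0]
    - [0.05,[0,0,0.03],0]
    - [0.05,[0,0,0.032],0]

```text
t: 30.5
tcp_pos: [0.4897, 0.0466, 0.0311]
orientation: [-0.067, 1.569, -0.13]
contact_force: [-0.9, 0.9, 8.1]
opening: 0.627
```

Emit:
move_arm:
  increments:
    - [0.05,[0,0,0.002],0]
    - [0.05,[0,0,0.004],0]
    - [0.05,[0,0,0.006],0]
    - [0.05,[0,0,0.008],0]
    - [0.05,[0,0,0.01],0]

```text
t: 30.92
tcp_pos: [0.4986, 0.046, 0.0302]
orientation: [3.126, 1.57, 3.063]
contact_force: [-1.2, 0.8, 0.7]
opening: 0.628
```

Emit:
move_arm:
  increments:
    - [0.05,[0,0,0.002],0]
    - [0.05,[0,0,0.004],0]
    - [0.05,[0,0,0.006],0]

```text
t: 31.17
tcp_pos: [0.5045, 0.0457, 0.03]
orientation: [3.1, 1.57, 3.037]
contact_force: [-0.2, -0.2, 0.2]
opening: 0.625
```

Emit:
move_arm:
  increments:
    - [0.05,[0,0,0.0015],0]
    - [0.05,[0,0,0.003],0]
    - [0.05,[0,0,0.0045],0]

```text
t: 31.42
tcp_pos: [0.5092, 0.0454, 0.0301]
orientation: [3.124, 1.571, 3.061]
contact_force: [-0.2, 0.8, 0.3]
opening: 0.62
```

Run:
```python
from h import *
f=grab("wrist","w10.png");g=grab("side","d10.png")
cv2.imwrite("pics/d10z.png",cv2.resize(g["image"][190:310,180:330],None,fx=4,fy=4,interpolation=2))
```

```text
(no output)
```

View pics/w10.png

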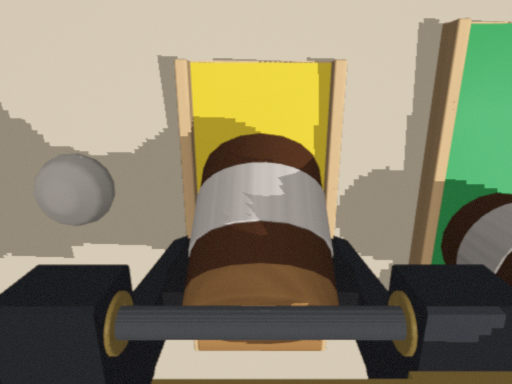

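View pics/d10z.png

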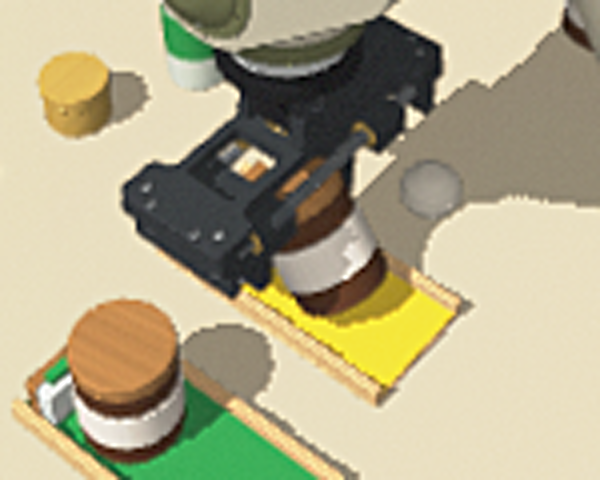

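Emit:
move_arm:
  increments:
    - [0.05,[0.0005,0,-0.001],0]
    - [0.05,[0.001,0,-0.002],0]
    - [0.05,[0.0015,0,-0.003],0]
    - [0.05,[0.002,0,-0.004],0]
  newtons: 10

```text
t: 31.85
tcp_pos: [0.507, 0.0454, 0.0298]
orientation: [-0.049, 1.565, -0.112]
contact_force: [1.0, 0.6, 15.1]
opening: 0.634
```

Run:
```python
from h import *
rel([.45,.05,.03])
f=grab("wrist","w11.png");g=grab("side","d11.png")
z=cv2.resize(g["image"][190:310,180:330],None,fx=4,fy=4,interpolation=2)[:384]
cv2.imwrite("pics/c11.png",cv2.resize(np.hstack([f["image"][:, 130:390],z[:,100:]]),None,fx=1,fy=1))
```

```text
t 31.85 tcp [0.507  0.0454 0.0298] jaw deg 86.4 tilt [ 5.7e-03 -6.0e-04 -1.0e+00] F [ 0.99  0.63 15.15] q6 -1.65 op 0.634
shift [-0.0006  0.001  -0.0572]
```

View pics/c11.png

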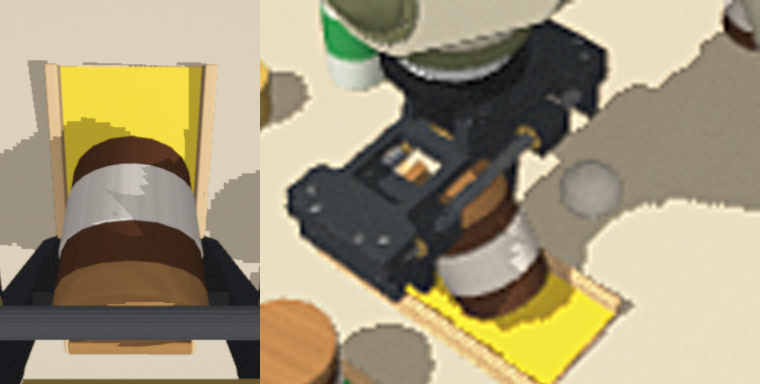

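Emit:
move_arm:
  increments:
    - [0.05,[-0.0013,0,-0.001],0]
    - [0.05,[-0.001,0,-0.0025],0]
    - [0.05,[-0.0008,0,-0.004],0]
    - [0.05,[-0.0005,0,-0.0055],0]
    - [0.05,[-0.0001,0,-0.007],0]

```text
t: 32.37
tcp_pos: [0.4995, 0.0459, 0.0297]
orientation: [-0.071, 1.566, -0.133]
contact_force: [0.1, 1.0, 13.9]
opening: 0.623
```

```bash
cat > look.py <<'E'
from h import *
import sys
rel([.45,.05,.03])
f=grab("wrist");g=grab("side")
z=cv2.resize(g["image"][190:310,180:330],None,fx=4,fy=4,interpolation=2)[:384]
cv2.imwrite("pics/"+sys.argv[1],np.hstack([f["image"][:, 130:390],z[:,100:]]))
E
python3 look.py c12.png
```

```text
t 32.37 tcp [0.4995 0.0459 0.0297] jaw deg 86.41 tilt [ 4.5e-03 -6.0e-04 -1.0e+00] F [ 0.09  0.97 13.86] q6 -1.65 op 0.623
shift [-0.0005  0.001  -0.0496]
```

View pics/c12.png

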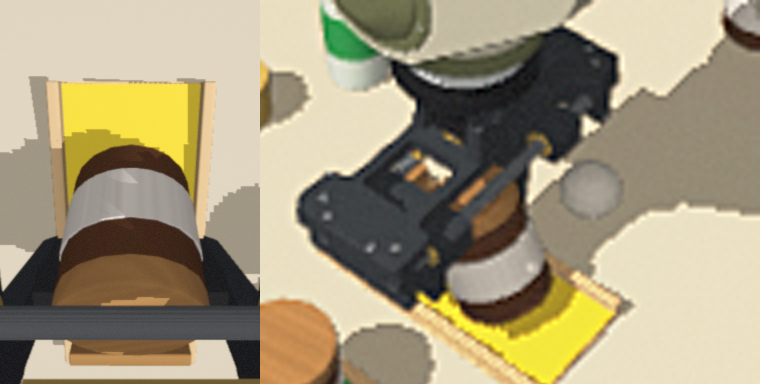

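Emit:
move_arm:
  increments:
    - [0.05,[-0.0003,0,-0.0015],0]
    - [0.05,[-0.0003,0,-0.003],0]
    - [0.05,[-0.0002,0,-0.0045],0]
    - [0.05,[0,0,-0.006],0]

```text
t: 32.8
tcp_pos: [0.4928, 0.0464, 0.0293]
orientation: [-0.095, 1.568, -0.158]
contact_force: [-1.2, 0.4, 9.7]
opening: 0.625
```

```bash
python3 look.py c13.png
```

```text
t 32.8 tcp [0.4928 0.0464 0.0293] jaw deg 86.41 tilt [ 2.7e-03 -4.0e-04 -1.0e+00] F [-1.19  0.41  9.72] q6 -1.65 op 0.625
shift [-0.0008  0.001  -0.0429]
```

View pics/c13.png

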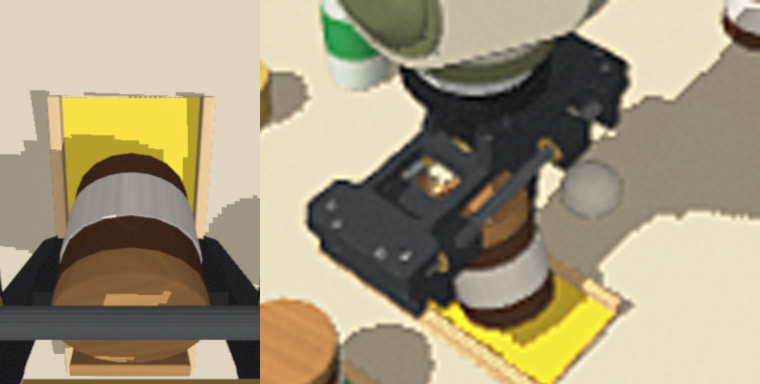

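Emit:
move_arm:
  increments:
    - [0.05,[0.0002,0,-0.0015],0]
    - [0.05,[0.0005,0,-0.003],0]
    - [0.05,[0.0009,0,-0.0045],0]
    - [0.05,[0.0013,0,-0.006],0]
    - [0.05,[0.0018,0,-0.0075],0]
    - [0.05,[0.0023,0,-0.009],0]

```text
t: 33.4
tcp_pos: [0.4833, 0.047, 0.0268]
orientation: [-0.078, 1.569, -0.141]
contact_force: [-2.5, 0.7, 11.2]
opening: 0.624
```

```bash
python3 look.py c14.png
```

```text
t 33.4 tcp [0.4833 0.047  0.0268] jaw deg 86.41 tilt [ 1.5e-03 -2.0e-04 -1.0e+00] F [-2.46  0.75 11.17] q6 -1.66 op 0.624
shift [-0.0032  0.0009 -0.0334]
```

View pics/c14.png

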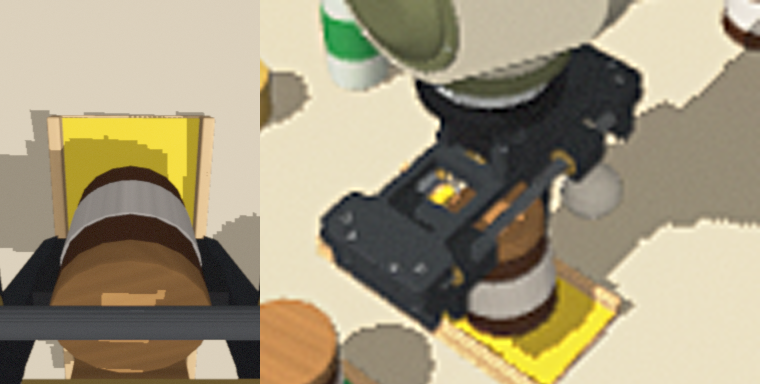

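Emit:
move_arm:
  increments:
    - [0.05,[0.0003,0,-0.0015],0]
    - [0.05,[0.0006,0,-0.003],0]
    - [0.05,[0.0009,0,-0.0045],0]
    - [0.05,[0.0012,0,-0.006],0]

```text
t: 33.83
tcp_pos: [0.477, 0.0474, 0.0251]
orientation: [-0.115, 1.57, -0.178]
contact_force: [-0.7, 0.5, 3.5]
opening: 0.625
```

```bash
python3 look.py c15.png
```

```text
t 33.83 tcp [0.477  0.0474 0.0251] jaw deg 86.41 tilt [ 4.e-04 -1.e-04 -1.e+00] F [-0.73  0.53  3.47] q6 -1.66 op 0.625
shift [-0.0049  0.0009 -0.0271]
```

View pics/c15.png

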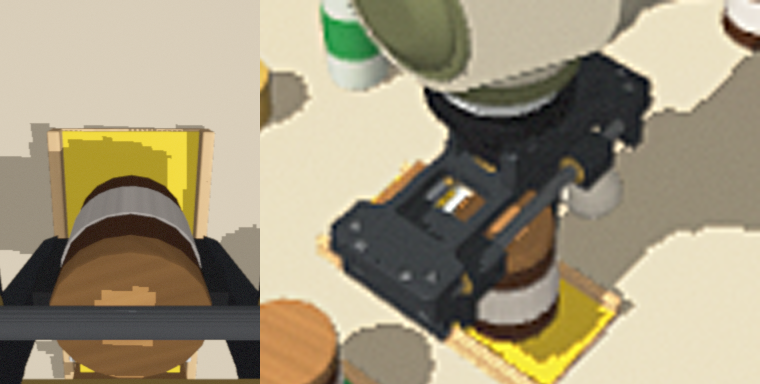

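```bash
cat > tilt.py <<'E'
from h import *
from scipy.optimize import least_squares
import sys
# args: rows of bottom-rear, top-rear, top-front
rows=[float(a) for a in sys.argv[1:4]]
f=grab("wrist"); s=telemetry.observe(); t=s["tcp_pos"]; Rt=R.from_euler("xyz",s["orientation"]).as_matrix()
ax=np.array([Rt[0,2],Rt[1,2],0]);ax/=np.linalg.norm(ax)
def pts(p):
    th,xo,z=p; o=np.array([t[0],t[1],0])+ax*xo+np.array([0,0,z])
    ex=ax*np.cos(th)-np.array([0,0,1])*np.sin(th); ez=np.array([0,0,1])*np.cos(th)+ax*np.sin(th)
    return [o+ex*a+ez*b for a,b in((-.028,0),(-.028,.07),(.028,.07))]
r=least_squares(lambda p:[proj(f,q)[1]-v for q,v in zip(pts(p),rows)],[0,0,.006])
print("tilt deg %.1f  bottom-centre offset %.4f z %.4f"%(np.degrees(r.x[0]),r.x[1],r.x[2]))
print("upright rows",[round(proj(f,q)[1],1) for q in pts([0,0,.006])])
cv2.imwrite("pics/tz.png",cv2.resize(f["image"][160:384,170:350],None,fx=2.6,fy=2.6,interpolation=2))
E
python3 tilt.py 176 246 375
```

```text
tilt deg 4.2  bottom-centre offset -0.0063 z 0.0052
upright rows [np.float64(187.0), np.float64(247.9), np.float64(384.5)]
```

View pics/tz.png

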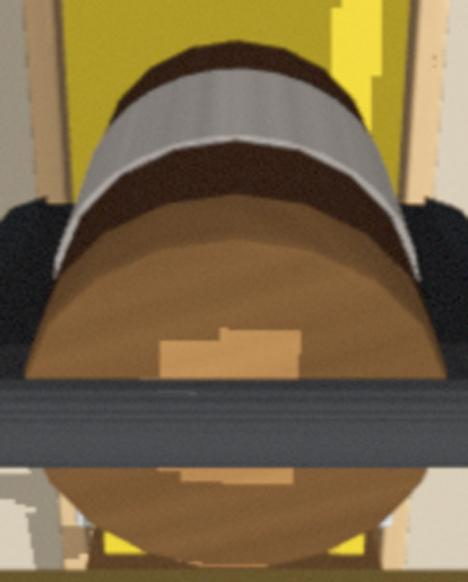

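Emit:
move_arm:
  increments:
    - [0.05,[0.0004,0,-0.0015],0]
    - [0.05,[0.0008,0,-0.003],0]
    - [0.05,[0.0011,0,-0.004],0]

```text
t: 34.23
tcp_pos: [0.473, 0.0476, 0.0236]
orientation: [2.87, 1.571, 2.808]
contact_force: [-0.2, 0.4, 1.5]
opening: 0.628
```

```bash
python3 tilt.py 176 252 377
```

```text
tilt deg 5.7  bottom-centre offset -0.0064 z 0.0044
upright rows [np.float64(187.1), np.float64(248.9), np.float64(386.8)]
```

View pics/tz.png

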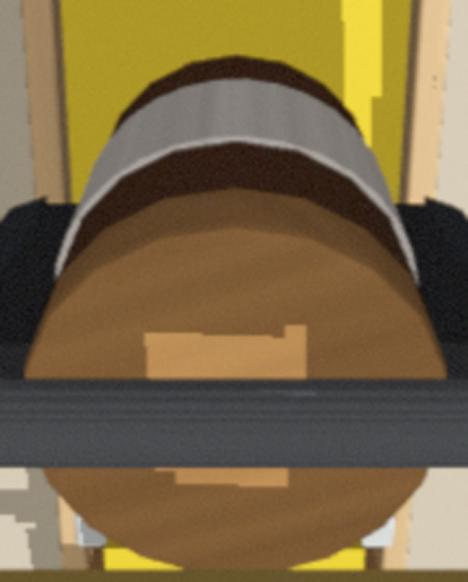

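Emit:
move_arm:
  increments:
    - [0.05,[0.0004,0,-0.001],0]
    - [0.05,[0.0006,0,-0.0018],0]
    - [0.06,[0.0004,0,-0.0018],0]
    - [0.064,[0,0,-0.0018],0]
    - [0.064,[0,0,-0.0018],0]
  newtons: 5

```text
t: 34.7
tcp_pos: [0.4716, 0.0477, 0.0238]
orientation: [-0.166, 1.57, -0.229]
contact_force: [0.3, 0.2, 0.9]
opening: 0.726
```

```bash
python3 tilt.py 181 248 379; python3 look.py c16.png
```

```text
tilt deg 2.6  bottom-centre offset -0.0033 z 0.0040
upright rows [np.float64(187.4), np.float64(249.3), np.float64(386.9)]
t 34.75 tcp [0.4716 0.0477 0.0238] jaw deg 86.41 tilt [ 4.e-04 -1.e-04 -1.e+00] F [0.25 0.39 0.03] q6 -1.66 op 0.724
shift [-0.0062  0.001  -0.0217]
```

View pics/c16.png

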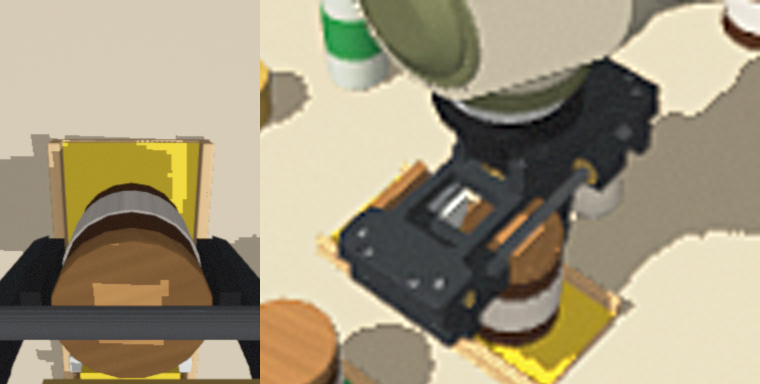

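View pics/tz.png

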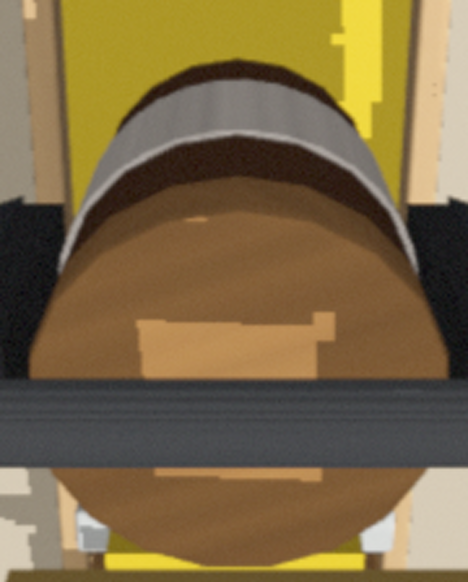

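Emit:
move_arm:
  increments:
    - [0.08,[0,0,0],0]
    - [0.088,[-0.03,0,0],0]
    - [0.088,[-0.07,0,0],0]
    - [0.06,[-0.075,0,-0.025],0]
    - [0,[-0.075,0,-0.0515],0]
    - [0,[-0.075,0,-0.0515],0]
    - [0,[-0.075,0,-0.0515],0]
    - [0,[-0.075,0,-0.0515],0]
    - [0,[-0.075,0,-0.0515],0]
    - [0,[-0.075,0,-0.0515],0]
    - [0,[-0.075,0,-0.0515],0]
  newtons: 20

```text
t: 35.77
tcp_pos: [0.4204, 0.0509, 0.0985]
orientation: [-3.129, 1.571, 3.092]
contact_force: [1.2, 0.0, -0.4]
opening: 0.374
```

Run:
```python
from h import *
rel([.42,.0508,.02],np.radians(86.4))
f=grab("wrist","w17.png");g=grab("side","d17.png")
```

```text
t 35.77 tcp [0.4204 0.0509 0.0985] jaw deg 86.41 tilt [-2.e-04  0.e+00 -1.e+00] F [ 1.16  0.01 -0.43] q6 -1.67 op 0.374
shift [ 0.0785 -0.0001 -0.0004]
turn 0.0014221758459939337
```

View pics/w17.png

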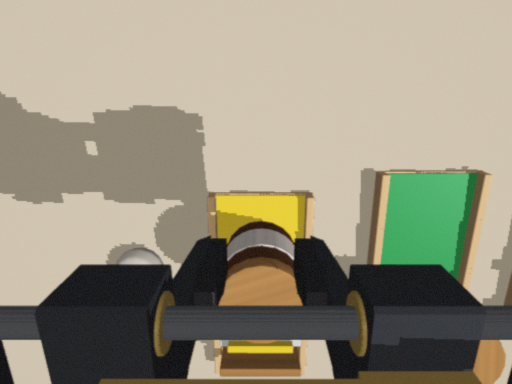

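View pics/d17.png

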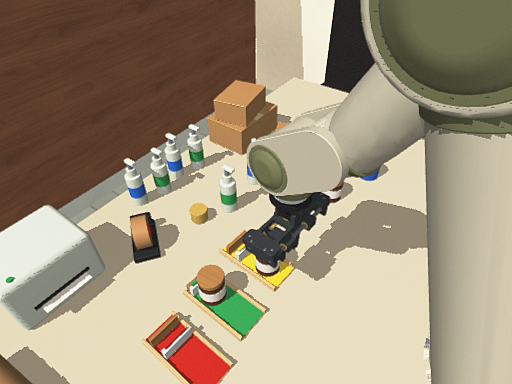

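Emit:
move_arm:
  increments:
    - [0.015,[0,0,0],0]
    - [0.015,[0,0,0],0]
    - [0.015,[0.02,0,0],0]
    - [0.015,[0.045,0,0],0]
    - [0.015,[0.065,0,0],0]
    - [0.015,[0.076,0,0],0]
    - [0.015,[0.078,0,0],0]
    - [0.015,[0.078,0,0.003],0]
    - [0.015,[0.078,0,0.006],0]
    - [0.015,[0.078,0,0.009],0]
    - [0.015,[0.078,0,0.012],0]

```text
t: 36.78
tcp_pos: [0.4326, 0.0502, 0.0215]
orientation: [-0.103, 1.569, -0.165]
contact_force: [-2.0, 0.2, 1.3]
opening: 0.172
```

Run:
```python
from h import *
rel([.42,.0508,.02],np.radians(86.4))
f=grab("wrist","w18.png");
```

```text
t 36.78 tcp [0.4326 0.0502 0.0215] jaw deg 86.41 tilt [ 1.3e-03 -2.0e-04 -1.0e+00] F [-2.    0.23  1.27] q6 -1.67 op 0.172
shift [ 0.0014 -0.0002 -0.0126]
turn 0.00289854651056487
```

View pics/w18.png

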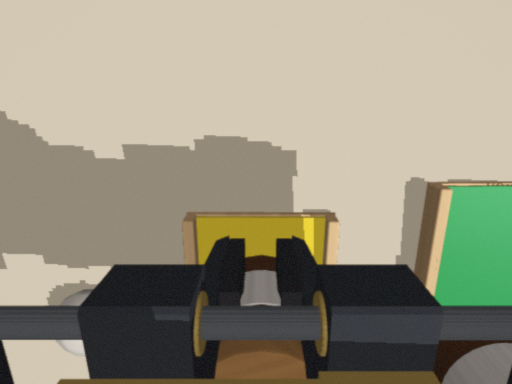

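Emit:
move_arm:
  increments:
    - [0.015,[0,0,0.003],0]
    - [0.015,[0,0,0.006],0]
    - [0.015,[0,0,0.009],0]
    - [0.015,[0,0,0.012],0]
    - [0.015,[0,0,0.015],0]
    - [0.015,[0,0,0.018],0]
    - [0.015,[0,0,0.02],0]

```text
t: 37.42
tcp_pos: [0.4523, 0.0489, 0.0207]
orientation: [-0.19, 1.571, -0.253]
contact_force: [-2.3, 0.2, 2.2]
opening: 0.17
```

Run:
```python
from h import *
rel([.42,.0508,.02],np.radians(86.4))
f=grab("side");g=grab("scene")
cv2.imwrite("pics/c19.png",np.hstack([cv2.resize(f["image"][190:310,180:330],None,fx=3,fy=3,interpolation=2),cv2.resize(g["image"][130:220,250:362],None,fx=3,fy=4,interpolation=2)]))
```

```text
t 37.42 tcp [0.4523 0.0489 0.0207] jaw deg 86.4 tilt [ 1.e-04 -0.e+00 -1.e+00] F [-2.26  0.23  2.2 ] q6 -1.66 op 0.17
shift [ 0.0007 -0.0001 -0.0324]
turn 0.0007262944927049376
```

View pics/c19.png

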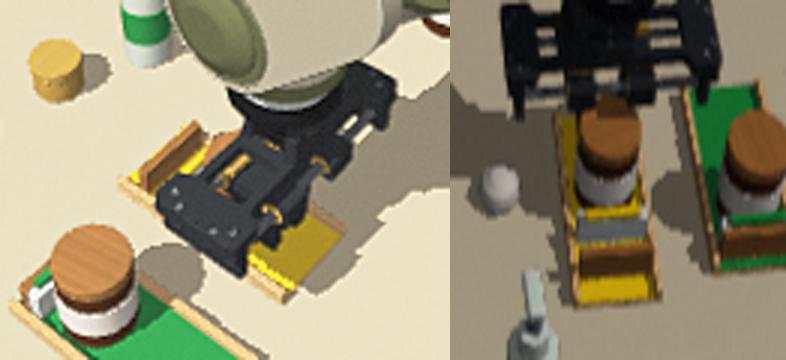

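Emit:
move_arm:
  increments:
    - [0.015,[0,0,0.002],0]
    - [0.015,[0,0,0.0045],0]
    - [0.015,[0,0,0.007],0]
    - [0.015,[0,0,0.009],0]
    - [0.015,[0,0,0.011],0]
    - [0.015,[0,0,0.013],0]

```text
t: 38.02
tcp_pos: [0.4635, 0.0484, 0.0206]
orientation: [3.088, 1.567, 3.025]
contact_force: [-7.5, 0.5, 5.8]
opening: 0.17
```

Emit:
move_arm:
  increments:
    - [0.015,[0,0,0.0015],0]
    - [0.015,[0,0,0.003],0]
    - [0.015,[0,0,0.0045],0]
    - [0.015,[0,0,0.006],0]

```text
t: 38.35
tcp_pos: [0.4693, 0.0481, 0.0206]
orientation: [3.087, 1.567, 3.025]
contact_force: [-8.3, -0.2, 5.7]
opening: 0.173
```

Emit:
move_arm:
  increments:
    - [0.015,[0,0,0.0013],0]
    - [0.015,[0,0,0.0026],0]
    - [0.015,[0,0,0.004],0]
    - [0.015,[0,0,0.005],0]
    - [0.015,[0,0,0.006],0]

```text
t: 38.77
tcp_pos: [0.4754, 0.0477, 0.0206]
orientation: [3.082, 1.567, 3.02]
contact_force: [-7.1, -0.6, 5.7]
opening: 0.166
```

Emit:
move_arm:
  increments:
    - [0.015,[0,0,0.001],0]
    - [0.015,[0,0,0.002],0]
    - [0.015,[0,0,0.003],0]

```text
t: 39.02
tcp_pos: [0.4783, 0.0475, 0.0206]
orientation: [3.08, 1.567, 3.018]
contact_force: [-8.0, -0.0, 5.1]
opening: 0.171
```

Emit:
move_arm:
  increments:
    - [0.015,[0,0,0.001],0]
    - [0.015,[0,0,0.002],0]

```text
t: 39.18
tcp_pos: [0.4803, 0.0474, 0.0206]
orientation: [3.088, 1.567, 3.025]
contact_force: [-7.6, 0.7, 5.8]
opening: 0.172
```

Emit:
move_arm:
  increments:
    - [0.015,[0,0,0.001],0]
    - [0.015,[0,0,0.002],0]

```text
t: 39.35
tcp_pos: [0.4823, 0.0472, 0.0206]
orientation: [3.092, 1.567, 3.03]
contact_force: [-8.0, 0.4, 5.5]
opening: 0.169
```

Emit:
move_arm:
  increments:
    - [0.015,[0,0,0.0008],0]

```text
t: 39.43
tcp_pos: [0.483, 0.0472, 0.0206]
orientation: [3.097, 1.567, 3.035]
contact_force: [-10.5, 1.1, 7.8]
opening: 0.17
```

Emit:
move_arm:
  increments:
    - [0.015,[0,0,0.0006],0]
    - [0.015,[0,0,0.0008],0]

```text
t: 39.6
tcp_pos: [0.483, 0.0472, 0.0205]
orientation: [3.112, 1.565, 3.049]
contact_force: [-12.2, 0.8, 8.6]
opening: 0.173
```

Emit:
move_arm:
  increments:
    - [0.015,[0,0,0.0005],0]

```text
t: 39.68
tcp_pos: [0.4832, 0.0472, 0.0205]
orientation: [3.108, 1.564, 3.046]
contact_force: [-10.7, -0.2, 5.3]
opening: 0.17
```

Emit:
move_arm:
  increments:
    - [0.015,[0,0,0.0005],0]
    - [0.015,[0,0,0.0007],0]

```text
t: 39.85
tcp_pos: [0.4832, 0.0473, 0.0202]
orientation: [3.106, 1.562, 3.043]
contact_force: [-14.3, 0.3, 6.2]
opening: 0.176
```

Run:
```python
from h import *
rel([.42,.0508,.02],np.radians(86.4))
f=grab("side");g=grab("scene");rel([.42,.0508,.02])
cv2.imwrite("pics/c20.png",np.hstack([cv2.resize(f["image"][190:310,180:330],None,fx=2.5,fy=3,interpolation=2),cv2.resize(g["image"][160:220,270:345],None,fx=5,fy=6,interpolation=2)]))
```

```text
t 39.85 tcp [0.4832 0.0473 0.0202] jaw deg 86.43 tilt [-8.5e-03  8.0e-04 -1.0e+00] F [-14.32   0.3    6.23] q6 -1.65 op 0.176
shift [ 0.0007 -0.0004 -0.0633]
turn 0.006769137907502909
t 39.95 tcp [0.4832 0.0473 0.0202] jaw deg 86.43 tilt [-8.4e-03  8.0e-04 -1.0e+00] F [-13.99   0.53   6.93] q6 -1.65 op 0.17
shift [ 0.0007 -0.0004 -0.0633]
```

View pics/c20.png

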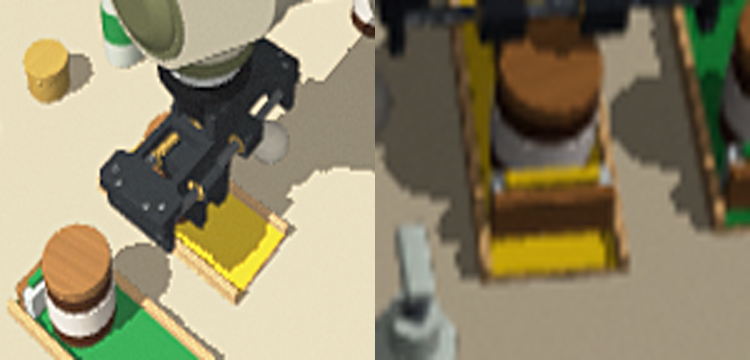

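Emit:
move_arm:
  increments:
    - [0.015,[0,0,-0.003],0]
    - [0.015,[0,0,-0.012],0]
    - [0.015,[0,0,-0.035],0]
    - [0.04,[-0.04,0,-0.04],0]
    - [0.088,[-0.08,0,-0.04],0]
    - [0.088,[-0.11,0,-0.04],0]

```text
t: 40.45
tcp_pos: [0.4466, 0.0493, 0.1333]
orientation: [-0.08, 1.569, -0.143]
contact_force: [0.7, 0.9, 0.5]
opening: 0.375
```

Run:
```python
from h import *
rel([.4616,-.2525,.12],np.pi/2)
f=grab("wrist","w21.png")
cv2.imwrite("pics/w21z.png",cv2.resize(f["image"][180:384,150:400],None,fx=3,fy=2.9,interpolation=2))
```

```text
t 40.45 tcp [0.4466 0.0493 0.1333] jaw deg 86.41 tilt [ 2.1e-03 -3.0e-04 -1.0e+00] F [0.74 0.89 0.51] q6 -1.66 op 0.375
shift [ 0.0134 -0.3003  0.0339]
turn -0.7182625201435571
```

View pics/w21z.png

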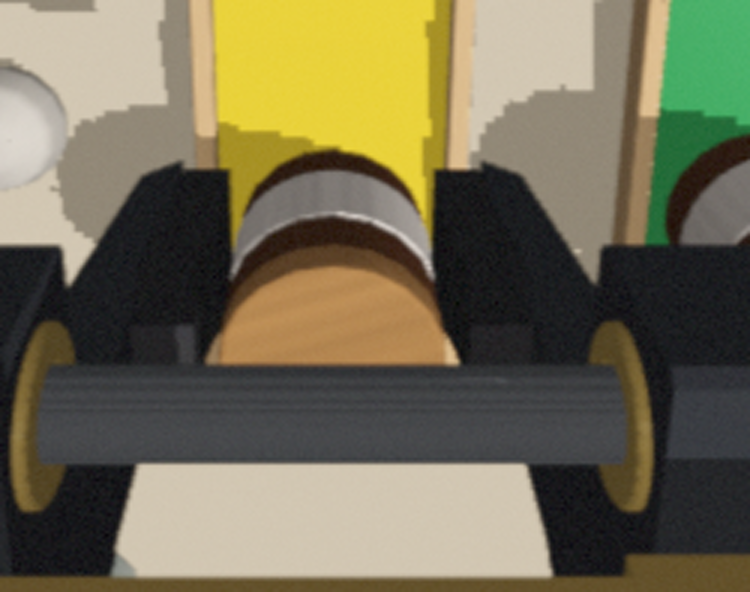

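Emit:
move_arm:
  increments:
    - [0.088,[0,-0.04,0.005],-0.1]
    - [0.088,[0.0,-0.3,0.034],-0.72]
    - [0.088,[0.0,-0.3,0.034],-0.72]
    - [0.088,[0.0,-0.3,0.034],-0.72]
    - [0.088,[0.0,-0.3,0.034],-0.72]
    - [0.088,[0.0,-0.3,0.034],-0.72]
    - [0.088,[0.0,-0.3,0.034],-0.72]
    - [0.088,[0.01,-0.3,0.034],-0.72]
    - [0.088,[0.01,-0.3,0.034],-0.72]
    - [0.088,[0.01,-0.3,0.034],-0.72]
    - [0.088,[0.01,-0.3,0.034],-0.72]

```text
t: 41.42
tcp_pos: [0.4617, -0.2507, 0.1207]
orientation: [2.094, 1.57, 2.095]
contact_force: [1.0, -0.7, 0.7]
opening: 0.997
```

Run:
```python
from h import *
f=grab("wrist","w22.png");rel([.4616,-.2525,.023],np.pi/2)
print(proj(f,[.4616,-.2525,.07]))
```

```text
t 41.47 tcp [ 0.4619 -0.2507  0.121 ] jaw deg 90.1 tilt [-0.e+00  2.e-04 -1.e+00] F [ 0.54 -0.18  0.09] q6 -2.3 op 0.999
shift [ 0.098  -0.0019 -0.0003]
turn 0.02023452038794744
[257.10048328 214.78027268]
```

View pics/w22.png

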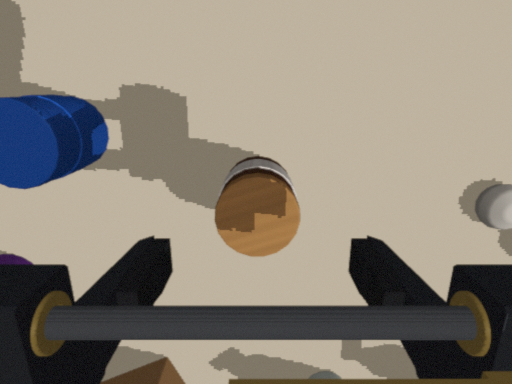

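Emit:
move_arm:
  increments:
    - [0.088,[0.035,-0.002,0],0]
    - [0.088,[0.07,-0.002,0],0]
    - [0.088,[0.09,-0.002,0],0]
    - [0.088,[0.098,-0.002,0],0]
    - [0.088,[0.098,-0.002,0],0]
    - [0.05,[0.098,-0.002,0],0]
    - [0.05,[0.098,-0.002,0],0]
    - [0.05,[0.098,-0.002,0],0]
    - [0.05,[0.098,-0.002,0],0]
    - [0.05,[0.098,-0.002,0],0]
    - [0.05,[0.098,-0.002,0],0]
    - [0.05,[0.093,-0.002,0],0]
    - [0.05,[0.083,-0.002,0],0]
    - [0.05,[0.065,-0.002,0],0]
    - [0.05,[0.04,-0.002,0],0]
    - [0.05,[0.015,-0.002,0],0]
    - [0.05,[-0.002,-0.002,0],0]
    - [0.05,[-0.004,-0.002,0],0]
    - [0.05,[-0.004,-0.002,0],0]
  newtons: 20

```text
t: 43.05
tcp_pos: [0.462, -0.2544, 0.1257]
orientation: [-0.751, 1.569, -0.751]
contact_force: [0.3, -1.0, -1.5]
opening: 0.626
```

Emit:
move_arm:
  increments:
    - [0.05,[0,0.006,0],0]
    - [0.05,[0,0.02,0],0]
    - [0.05,[0,0.04,0],0]
    - [0.05,[0,0.07,0],0]
    - [0.05,[0,0.105,0],0]
    - [0.05,[0,0.14,0],0]
    - [0.05,[0,0.175,-0.002],0]
    - [0.05,[0,0.21,-0.004],0]
    - [0.05,[0,0.245,-0.007],0]
    - [0.05,[0,0.28,-0.009],0.1]
    - [0.05,[0,0.315,-0.011],0.2]
    - [0.05,[0,0.35,-0.013],0.3]
    - [0.05,[0,0.385,-0.016],0.4]
    - [0.05,[0,0.42,-0.018],0.5]
    - [0.05,[0,0.455,-0.02],0.58]
    - [0.05,[0,0.49,-0.022],0.58]
    - [0.05,[0,0.52,-0.024],0.58]
    - [0.05,[0,0.54,-0.025],0.58]
    - [0.05,[0,0.55,-0.025],0.58]
    - [0.05,[0,0.5535,-0.025],0.58]

```text
t: 44.72
tcp_pos: [0.4355, 0.3006, 0.1238]
orientation: [-2.773, 1.569, -2.822]
contact_force: [-0.2, -0.6, -0.7]
opening: 0.623
```

Emit:
move_arm:
  increments:
    - [0.05,[0.01,0,0],0]
    - [0.05,[0.03,0,0],0]
    - [0.05,[0.05,0,0],0]
    - [0.05,[0.058,0,0],0]
    - [0.05,[0.06,0,0],0]
    - [0.05,[0.06,0,0],0]

```text
t: 45.22
tcp_pos: [0.4367, 0.2987, 0.0646]
orientation: [-2.671, 1.57, -2.722]
contact_force: [-0.7, -0.4, -1.7]
opening: 0.625
```

Run:
```python
from h import *
f=grab("wrist","w23.png");rel([.437,.3012,.0298],np.radians(87.1))
```

```text
t 45.27 tcp [0.4371 0.2989 0.0653] jaw deg 87.07 tilt [ 4.e-04  1.e-04 -1.e+00] F [ 0.32 -0.25 -1.22] q6 -1.14 op 0.624
shift [ 0.0355  0.0022 -0.0002]
turn -0.005198245413873792
```

View pics/w23.png

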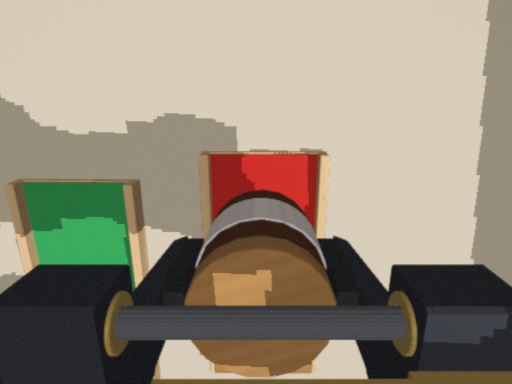

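Emit:
move_arm:
  increments:
    - [0.05,[0.008,0.0025,0],0]
    - [0.05,[0.022,0.0025,0],0]
    - [0.05,[0.03,0.0025,0],0]
    - [0.05,[0.033,0.0025,0],0]
    - [0.05,[0.034,0.0025,0],0]
    - [0.05,[0.0345,0.0025,0],0]

```text
t: 45.77
tcp_pos: [0.4371, 0.3018, 0.0304]
orientation: [0.43, 1.57, 0.38]
contact_force: [-0.0, 1.4, -0.7]
opening: 0.626
```

Emit:
move_arm:
  increments:
    - [0.05,[0.0004,0,0],0]

```text
t: 45.85
tcp_pos: [0.4372, 0.3018, 0.0303]
orientation: [0.422, 1.57, 0.372]
contact_force: [-0.6, -0.0, -0.5]
opening: 0.623
```

Emit:
move_arm:
  increments:
    - [0.05,[0.0004,0,0],0]

```text
t: 45.93
tcp_pos: [0.4371, 0.3018, 0.0299]
orientation: [0.428, 1.57, 0.377]
contact_force: [0.1, 0.1, -0.0]
opening: 0.626
```

Emit:
move_arm:
  increments:
    - [0.05,[0.0004,0,0],0]

```text
t: 46.02
tcp_pos: [0.4371, 0.3018, 0.0294]
orientation: [0.377, 1.57, 0.326]
contact_force: [0.6, 0.3, -1.0]
opening: 0.622
```

Emit:
move_arm:
  increments:
    - [0.05,[0.0005,0,0],0]

```text
t: 46.1
tcp_pos: [0.4372, 0.3019, 0.0292]
orientation: [0.467, 1.57, 0.416]
contact_force: [-2.7, 0.0, 9.2]
opening: 0.625
```

Emit:
move_arm:
  increments:
    - [0.05,[0.0003,0,0],0]

```text
t: 46.18
tcp_pos: [0.4372, 0.302, 0.0292]
orientation: [0.459, 1.569, 0.408]
contact_force: [-2.9, -0.0, 9.4]
opening: 0.623
```

Emit:
move_arm:
  increments:
    - [0.05,[-0.0005,0,0],0]
    - [0.06,[-0.0005,0,0],0]
    - [0.07,[-0.0005,0,0],0]
    - [0.08,[-0.0005,0,0],0]
    - [0.08,[-0.0005,0,0],0]
    - [0.08,[-0.03,0,0],0]
    - [0.08,[-0.065,0,0],0]
    - [0.015,[-0.07,0,-0.025],0]
    - [0.015,[-0.07,0,-0.046],0]
    - [0.015,[-0.07,0,-0.046],0]
    - [0.015,[-0.07,0,-0.046],0]
    - [0.015,[-0.07,0,-0.046],0]

```text
t: 47.18
tcp_pos: [0.3916, 0.3041, 0.0982]
orientation: [0.247, 1.57, 0.196]
contact_force: [0.3, 0.3, -0.1]
opening: 0.553
```

Run:
```python
from h import *
f=grab("wrist","w24.png");rel([.391,.3042,.021],np.radians(87.1))
print(proj(f,[.4372,.302,.076]))
```

```text
t 47.23 tcp [0.3918 0.3041 0.0981] jaw deg 87.09 tilt [ 3.e-04  0.e+00 -1.e+00] F [0.76 0.1  0.01] q6 -1.1 op 0.506
shift [ 0.077   0.0001 -0.0008]
turn -0.0019280372088815057
[260.00694553 303.1595019 ]
```

View pics/w24.png

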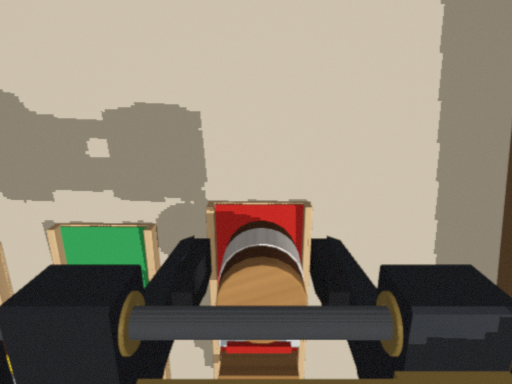

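Emit:
move_arm:
  increments:
    - [0.015,[0,0,0],0]
    - [0.015,[0,0,0],0]
    - [0.015,[0,0,0],0]
    - [0.015,[0.005,0,0],0]
    - [0.015,[0.03,0,0],0]
    - [0.015,[0.055,0,0],0]
    - [0.015,[0.071,0,0],0]
    - [0.015,[0.077,0,0],0]
    - [0.015,[0.077,0,0],0]
    - [0.015,[0.077,0,0.003],0]
    - [0.015,[0.077,0,0.006],0]
    - [0.015,[0.077,0,0.009],0]
    - [0.015,[0.077,0,0.012],0]
    - [0.015,[0.077,0,0.015],0]

```text
t: 48.4
tcp_pos: [0.4064, 0.3034, 0.0218]
orientation: [0.534, 1.57, 0.484]
contact_force: [-1.7, -0.3, 0.4]
opening: 0.173
```

Emit:
move_arm:
  increments:
    - [0.015,[0,0,0.003],0]
    - [0.015,[0,0,0.006],0]
    - [0.015,[0,0,0.009],0]
    - [0.015,[0,0,0.012],0]
    - [0.015,[0,0,0.015],0]
    - [0.015,[0,0,0.017],0]

```text
t: 48.9
tcp_pos: [0.4233, 0.3024, 0.0212]
orientation: [0.264, 1.571, 0.213]
contact_force: [-1.2, 0.1, 0.7]
opening: 0.171
```

Run:
```python
from h import *
rel([.42,.0508,.02],np.radians(86.4))
f=grab("side");g=grab("scene")
cv2.imwrite("pics/c25.png",np.hstack([cv2.resize(f["image"][264:384,130:280],None,fx=2.5,fy=3,interpolation=2),cv2.resize(g["image"][130:190,340:415],None,fx=5,fy=6,interpolation=2)]))
```

```text
t 48.9 tcp [0.4233 0.3024 0.0212] jaw deg 87.1 tilt [ 1.e-04  0.e+00 -1.e+00] F [-1.23  0.15  0.69] q6 -1.13 op 0.171
shift [ 0.0012 -0.2515  0.0094]
turn 0.14073969304565423
```

View pics/c25.png

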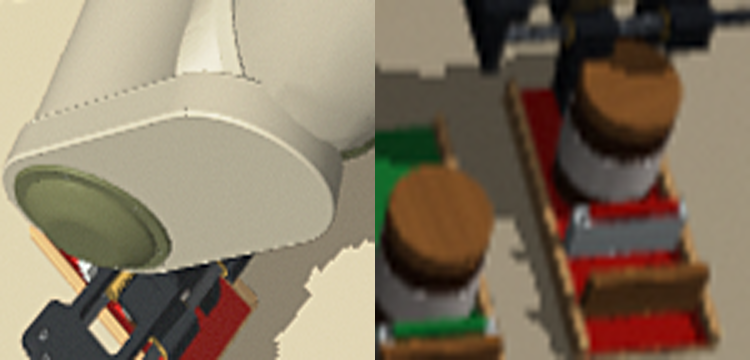

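Emit:
move_arm:
  increments:
    - [0.015,[0,0,0.002],0]
    - [0.015,[0,0,0.004],0]
    - [0.015,[0,0,0.006],0]
    - [0.015,[0,0,0.008],0]
    - [0.015,[0,0,0.01],0]
    - [0.015,[0,0,0.012],0]
    - [0.015,[0,0,0.014],0]

```text
t: 49.58
tcp_pos: [0.4359, 0.3016, 0.0211]
orientation: [-2.901, 1.568, -2.951]
contact_force: [-6.4, -0.0, 3.5]
opening: 0.171
```

Emit:
move_arm:
  increments:
    - [0.015,[0,0,0.002],0]
    - [0.015,[0,0,0.004],0]
    - [0.015,[0,0,0.006],0]
    - [0.015,[0,0,0.008],0]
    - [0.015,[0,0,0.01],0]

```text
t: 50.0
tcp_pos: [0.4457, 0.3012, 0.0212]
orientation: [-2.895, 1.568, -2.945]
contact_force: [-6.3, 0.9, 3.7]
opening: 0.17
```

Emit:
move_arm:
  increments:
    - [0.015,[0,0,0.0015],0]
    - [0.015,[0,0,0.003],0]
    - [0.015,[0,0,0.0045],0]
    - [0.015,[0,0,0.006],0]

```text
t: 50.33
tcp_pos: [0.4518, 0.3009, 0.0212]
orientation: [-2.899, 1.568, -2.95]
contact_force: [-6.3, -0.7, 3.2]
opening: 0.17
```

Emit:
move_arm:
  increments:
    - [0.015,[0,0,0.0013],0]
    - [0.015,[0,0,0.0026],0]
    - [0.015,[0,0,0.004],0]
    - [0.015,[0,0,0.005],0]

```text
t: 50.67
tcp_pos: [0.4568, 0.3006, 0.0211]
orientation: [-2.911, 1.568, -2.961]
contact_force: [-6.1, -0.0, 2.9]
opening: 0.168
```

Emit:
move_arm:
  increments:
    - [0.015,[0,0,0.001],0]
    - [0.015,[0,0,0.002],0]
    - [0.015,[0,0,0.003],0]

```text
t: 50.92
tcp_pos: [0.4597, 0.3005, 0.0211]
orientation: [-2.899, 1.568, -2.95]
contact_force: [-5.8, 0.3, 5.1]
opening: 0.166
```

Emit:
move_arm:
  increments:
    - [0.015,[0,0,0.001],0]
    - [0.015,[0,0,0.002],0]

```text
t: 51.08
tcp_pos: [0.4611, 0.3004, 0.0211]
orientation: [-2.925, 1.567, -2.975]
contact_force: [-12.2, 1.2, 7.2]
opening: 0.173
```

Emit:
move_arm:
  increments:
    - [0.015,[0,0,0.0005],0]

```text
t: 51.17
tcp_pos: [0.4611, 0.3004, 0.0211]
orientation: [-2.93, 1.566, -2.98]
contact_force: [-12.0, 1.7, 7.6]
opening: 0.169
```

Emit:
move_arm:
  increments:
    - [0.015,[0,0,0.0005],0]
    - [0.015,[0,0,0.0005],0]

```text
t: 51.33
tcp_pos: [0.4612, 0.3003, 0.0211]
orientation: [-2.931, 1.565, -2.981]
contact_force: [-12.7, 0.3, 7.8]
opening: 0.171
```

Run:
```python
from h import *
g=grab("scene","s26.png");rel([.42,.05,.02])
cv2.imwrite("pics/c26.png",cv2.resize(g["image"][130:215,280:415],None,fx=5,fy=6,interpolation=2))
```

```text
t 51.38 tcp [0.4612 0.3003 0.0211] jaw deg 87.13 tilt [-0.006 -0.001 -1.   ] F [-12.66   1.48   7.48] q6 -1.16 op 0.172
shift [ 0.0016 -0.2521 -0.0286]
```

View pics/c26.png

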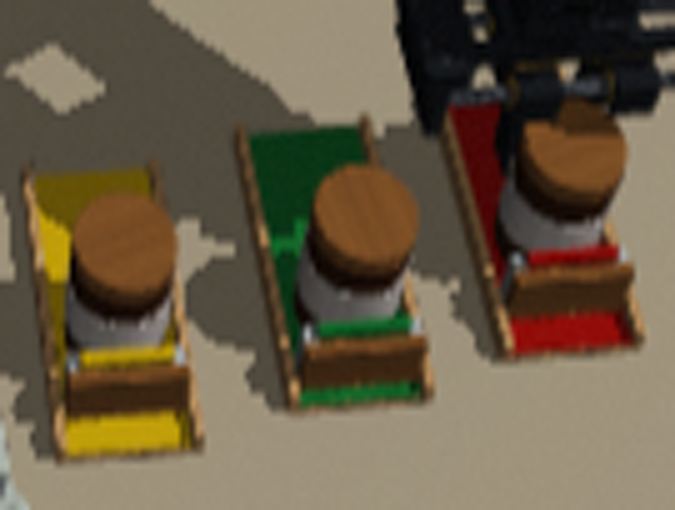

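Emit:
move_arm:
  increments:
    - [0.015,[0,0,-0.003],0]
    - [0.015,[0,0,-0.012],0]
    - [0.015,[0,0,-0.035],0]
    - [0.015,[-0.04,0,-0.04],0]
    - [0.015,[-0.08,0,-0.04],0]
    - [0.015,[-0.12,0,-0.04],0]
    - [0.015,[-0.2,-0.04,0],0]
    - [0.015,[-0.22,-0.12,0.03],0]
    - [0.015,[-0.22,-0.12,0.07],0]
    - [0.015,[-0.22,-0.12,0.07],0]
    - [0.015,[-0.22,-0.12,0.07],0]
    - [0.015,[-0.22,-0.12,0.07],0]
    - [0.015,[-0.22,-0.12,0.07],0]

```text
t: 52.47
tcp_pos: [0.5282, 0.1762, 0.2412]
orientation: [0.27, 1.57, 0.217]
contact_force: [-0.0, -0.1, -0.8]
opening: 0.171
```

Run:
```python
from h import *
f=grab("wrist","w27.png");rel([.42,.05,.02]);g=grab("side","d27.png");grab("scene","s27.png")
cv2.imwrite("pics/w27z.png",cv2.resize(f["image"][20:240,60:460],None,fx=2,fy=2,interpolation=2))
```

```text
t 52.52 tcp [0.5272 0.1771 0.2407] jaw deg 87.07 tilt [-8.e-04  1.e-04 -1.e+00] F [-0.69  0.45 -1.06] q6 -1.41 op 0.172
shift [ 0.2208 -0.1324 -0.1004]
```

View pics/w27z.png

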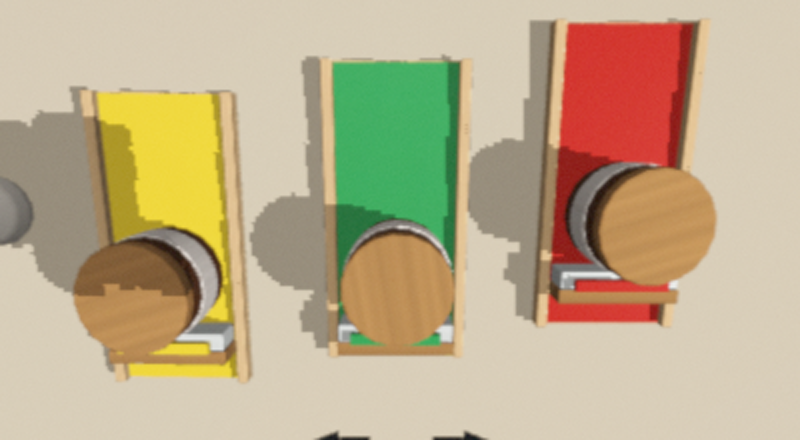

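View pics/d27.png

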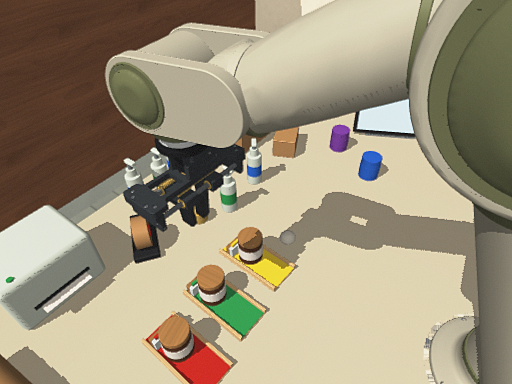

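View pics/s27.png

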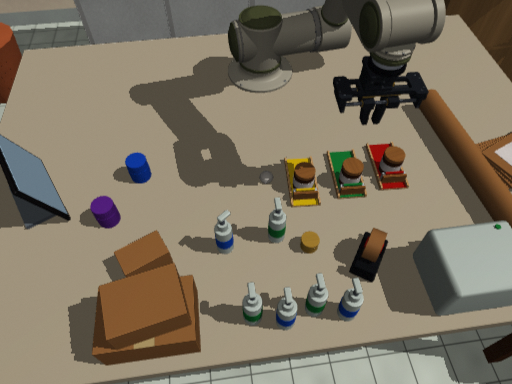

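Run:
```python
import cv2,numpy as np
a=cv2.imread("pics/w27.png")
o=[cv2.resize(a[v:v+50,u:u+75],None,fx=3.5,fy=5,interpolation=2) for u,v in((110,160),(222,160),(332,135))]
cv2.imwrite("pics/w27y.png",np.hstack(o))
```

```text
(no output)
```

View pics/w27y.png

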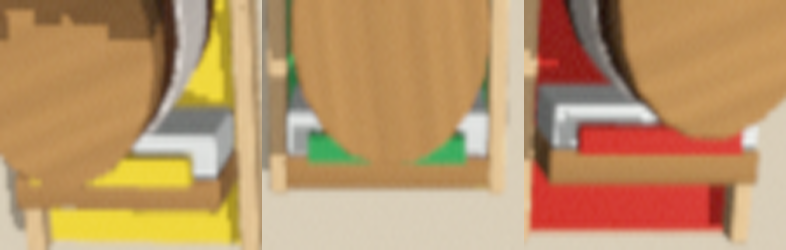

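```bash
python3 -c "
from cell import arm
print(arm.close_job())"
```

```text
the job is handed in; nothing more can be done
None
```

All three jars are standing in their lanes with the stops home. I handed the job in at about 52.5 s with the robot clear of everything.

- **Hefting:** I lifted each jar before placing any. The jar at about (0.52, -0.15) read 3.8 N (full), the one at (0.51, -0.38) read 2.15 N (half full), and the one at (0.46, -0.25) read 1.3 N (empty).
- **Placing:** I placed them in order: full in green, half-full in yellow, empty in red. The full jar was slid while gripped. The other two were pushed from behind with the fingers, touching only the jar.
- **Forces at the stops:** Each push ended where the jar stopped moving and the force rose. The highest wrist readings were about 18.6 N (green), 14 N (yellow) and 13 N (red). These include floor drag, so the load on each stop was lower.
- **Last checks:** The final wrist, side and scene pictures show all three jars upright. In each lane the stop sits against its end block, and nothing else appears to have moved.

**What went wrong:**
- **Half-full jar tilted:** On the first attempt, sliding the half-full jar while gripped, it tilted an estimated 25° in the grip. I worked it back upright against the lane floor, with up to about 15 N of downward force, then let go and pushed it from behind instead.
- **Firmer set-downs:** Contact was about 10 N when I set the empty and half-full jars back down after hefting, and 9 N when the empty jar went into the red lane. It briefly reached 14 N when I lowered the full jar into the green lane.

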